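# Lock the tube drum onto the rotator spindle with its R-clip

### The job

Push the rotator's tube drum fully home along its spindle against the drive flange, then take the R-clip from its stand and push its straight leg down through the spindle's cross-hole until the bent leg has ridden over the spindle and snapped home around it, coil upright on top, and let go. Feel for the hole and work gently: never press on the rotator or the clip with more than about 30 N, and do not disturb the other things on the bench.

Things in the scene. Friction and masses are not known exactly. Their poses are not given: they have to be found in the camera images.
- rotator: Bench-top tube rotator, fixed. Origin on the bench under the drive flange's face; z up. A 20 mm dia steel spindle runs level along -y, its axis 90 mm up, its end 82 to 106 mm out from the flange. It stays put during the work. Base plate 130 mm (x) by 230 mm (y -100 to 130), 12 mm thick; white drive box 120 mm wide, y 28 to 128, 130 mm high.
- spindle_root (a point): Point on the spindle's axis in the flange's face; axes as the rotator's. The spindle's vertical cross-hole is 7 mm across by 6 mm along, its mouth on top, 10 mm above the axis, open below. The spindle's stick-out is adjustable and not measured: the hole's centre lies anywhere from 48 to 72 mm out (y -48 to -72 mm here, x 0). The hub covers it while the drum is out.
- drum (a joint): Distance in m of the white tube drum from home against the flange: 0 = home, starts 0.040 to 0.048, slides on the spindle with about 4 N of friction, stays where left. Disc 110 mm dia, 14 mm thick, with a 40 mm dia hub on its free side, whose end is 32 mm from the drum's back. Tubes stick 9 mm out of the disc's free face, but none within 40 degrees of its top.
- drum_top (a point): Point on the disc's free face (it looks along the rotator's -y), 42 mm straight above the axis, 132 mm above the bench: a clear place to push the drum home, along the rotator's +y. The disc's rim is 13 mm higher, the hub's top 22 mm lower.
- clip_grip (a point): Centre of the R-clip's coil, where to hold it. 5 mm spring wire, about 50 g. Axes: z up along the legs, x in the clip's plane from the straight to the bent leg, y across. Coil 26 mm dia, 12.5 mm thick (grasp across y). Parked upright, legs in the stand's slot, coil on its top. Home, its centre is 34 to 38 mm above the spindle axis and a push meets a firm stop.
- clip_foot (a point): Round tip of the clip's straight leg: 70 mm below the coil's centre, at x -10.5 mm. The sprung bent leg beside it (+x) bows round the spindle's place, narrows, and flares to a tip 64 mm below the coil's centre. Pushing it over the spindle takes 5 to 18 N, then it snaps in. The clip's plane goes square to the spindle, bent leg on either side.
- clip_leg (a point): Point on the straight leg, 37 mm below the coil's centre, 33 mm above the leg's tip: it comes to lie on the spindle's axis, inside the cross-hole, when the clip is home. Home, the clip keeps a little play and may lean by up to 0.15 rad.
- stand: Slim stand, fixed. Grey foot 75 x 65 x 12 mm; on it an upright slotted blade of clear plastic, 40 mm (x) by 10.6 mm (y), its top 72 mm above the bench, narrower than the coil resting on it with its centre 13 mm higher. Lift the clip straight up by at least 65 mm to clear it. Origin on the bench under the coil's middle; z up; yaw as the parked clip's.
- tip_box: Bystander, leave alone: yellow pipette-tip box, 80 x 120 x 67 mm; origin at its underside.
- tube_rack: Bystander, leave alone: blue tube rack, 70 x 160 mm, 72 mm high with its tubes; origin at its underside.
- jar: Bystander, leave alone: glass jar with a metal cap, 66 mm dia, 100 mm high; origin at its underside.
- bottle: Bystander, leave alone: amber bottle, 54 mm dia, 120 mm high; origin at its underside.
- driver: Bystander, leave alone: black-handled screwdriver lying on the bench; origin at its underside.
- spare_collar: Bystander, leave alone: spare steel collar, 36 mm dia, 12 mm high, lying on the rotator's base plate; origin at its underside.
- film_box: Bystander, leave alone: stack of flat plastic boxes, 55 x 55 x 38 mm, beside the clip's stand; origin at its underside.
- pen_pot: Bystander, leave alone: blue pot, 72 mm dia, 95 mm high; origin at its underside.

How it is judged:
By the outcome, as a careful person would: the job done as asked, in the order asked, and still so for the second after the job is handed in, with the robot touching nothing.
It also fails if it takes over 72 s, if anything falls off the work surface, if the arm or the gripper's body presses on something with over 40 N, if the wrist force passes 120 N, or if a joint passes its speed limit or range.

### The arm

A 6-joint arm with a two-finger parallel gripper is mounted at the origin on the work surface. World frame = base frame: x ahead of the robot, y to its left, z up, the work surface at z = 0. Lengths are in m, angles in rad, forces in N, time in s.
With the tool pointing down it reaches from about 0.375 to 0.975 m from the base axis. Payload 3.8 kg.
Tool frame: the origin (TCP) lies at the very end of the fingers, on their centre line; the grasp point (between the pads) lies 19 mm behind it; z points along the fingers, x is the direction in which the jaws open and shut, and the axes are right-handed (so a half turn about z gives the same grasp; the last joint's range is limited). The gripper opens to 85 mm and grips with 20 to 120 N. Pads are 22 mm wide; open, the fingers measure 114 mm over their backs; the gripper's body (76 mm by 85 mm) begins 54 mm behind the grasp point. The pads swing forward as they close: fully open they stand 13 mm farther back than shut.
Start: joints at [-1.359, 0.264, 1.604, -0, 1.274, -0.037], TCP at [0.166, -0.654, 0.231] pointing down, gripper open.
Joint ranges: [-2.63, 2.63], [-0.94, 2.18], [0.31, 2.57], [-1.31, 4.45], [0, 2.66], [-2.55, 2.55]. Speed limits (rad/s): [2.57, 2.57, 3.14, 3.14, 3.14, 3.14].

### API

Orientations are given as a rotation vector (axis times angle).
In Python, from workcell import bot gives the robot as it stands.
- The arm moves only by the tool carry_out, never from a script. Its argument "deltas" is a list of rows, each an object with "delta_pos": the shift along the tool's x, y, z in m, a list of three; "dr": the turn, a rotation vector about the tool's x, y, z in rad, a list of three. A call has 1 to 10 rows; each row shifts and turns the commanded pose from where the row before left it, along the tool's axes as they then stand; what a row does not reach is not made up. A row lasts 1/8 s, in which the tool goes at most 62.5 mm and 10.7 degrees, less where a joint would pass 70% of its speed; a pose out of reach is approached as far as the arm can. A call is refused whole if a number of a shift passes 0.0625 or a number of a turn 0.188, either way. A call with a gripper value outside its range is refused whole. "grip" is the opening, from 0 (shut) to 1 (fully open), set as the call begins (left out, the last holds). The fingers move at their own pace and stop on an object; "force" is the grip in N (left out, the last holds). Time passes only in rows, so rows that do not move let the fingers close. It gives the time, the measured TCP pose, the force and the opening at its end, in the units of the state.
- bot.read_state(): the state, without advancing time (a new reading comes with each control period).
- bot.read_camera(name): name is "scene" or "side" or "wrist"; returns a dict with "frame" (384x512x3 uint8, red, green, blue), "K" (3x3 intrinsics, pixels), "k1" (the pictures are not rectified: a ray, as slopes to the right and down, at radius r is drawn at 1 + k1 r^2 times it, then the intrinsics apply), "xyz" and "attitude" of the camera in the world; the wrist camera has in their place "hand_eye" (4x4, takes a point from camera to tool coordinates, whose origin is the TCP and whose axes are the tool frame's). Camera axes: x right, y down, z forward; pixel columns grow to the right and rows downward; lengths in m; the calibration is good to about 2 mm. A picture is of the moment at which its call begins: read the wrist's pose just before it. There is no depth.
- bot.finish_job(): hands the job in, once; it reports no verdict.
The state is a dict: "time": time; "q": joint angles; "joint_vel": joint speeds; "joint_torque": joint torques, N m; "tool_pos": TCP position; "tcp_rot": TCP orientation; "wrist_force": force on the tool from outside, world axes, zero at the start; "torque": the same for the moment, N m; "width": opening from 0.0 (shut) to 1.0 (fully open).
Only numpy, scipy, OpenCV 4.12 (cv2) and the standard library are available. Lean on these libraries where they do the work, as an engineer would, in place of code of your own. Each camera call takes 0.05 s, during which the arm holds its last target.

## Working session

There is one attempt and no reset: what is moved stays moved. The work goes in short steps, Python scripts to look and compute and a tool call to move; the robot and the scene stay as the last step left them, time stands still between calls to the robot, and variables do not carry over. Pictures are saved under pics/ and viewed, and the job is handed in when it is done.

Besides the shell and the picture viewer there is one more tool, called after "Call:" by a JSON object that holds its "op" and its "data". carry_out: Moves the arm, as the interface text tells. Its arguments: {"type":"object","properties":{"deltas":{"type":"array"},"grip":{"type":"number"},"force":{"type":"number"}},"required":["deltas"]}

```bash
ls; mkdir -p pics; cat > h.py <<'E'
import numpy as np, cv2
from workcell import bot
from scipy.spatial.transform import Rotation as R
def snap(name,tag):
    s=bot.read_state(); c=bot.read_camera(name)
    cv2.imwrite(f'pics/{tag}.png',cv2.cvtColor(c['frame'],cv2.COLOR_RGB2BGR))
    import pickle; pickle.dump((s,c),open(f'pics/{tag}.pkl','wb'))
    return s,c
E
python3 - <<'E'
from h import *
for n in ['scene','side','wrist']:
    s,c=snap(n,n+'0'); print(n,{k:v for k,v in c.items() if k!='frame'})
print(s)
E
```

```text
pics
scene {'K': array([[372.12141984,   0.        , 259.08197388],
       [  0.        , 372.12141984, 190.88280242],
       [  0.        ,   0.        ,   1.        ]]), 'k1': -0.06341872089967447, 'xyz': array([1.20363856, 0.36106437, 0.97440948]), 'attitude': array([-1.2049077 , -2.39748549,  0.90709149])}
side {'K': array([[349.55712361,   0.        , 261.93554367],
       [  0.        , 349.55712361, 186.94859929],
       [  0.        ,   0.        ,   1.        ]]), 'k1': 0.0011015453966130761, 'xyz': array([0.46088188, 0.74311425, 0.66470428]), 'attitude': array([-0.20772932,  2.70523487, -1.46398458])}
wrist {'K': array([[334.74614509,   0.        , 253.67883684],
       [  0.        , 334.74614509, 184.1870642 ],
       [  0.        ,   0.        ,   1.        ]]), 'k1': -0.03617098950340381, 'hand_eye': array([[ 9.99999886e-01,  1.02504409e-04, -4.66303238e-04,
        -3.58496211e-05],
       [ 2.46724329e-05,  9.64280759e-01,  2.64882269e-01,
        -6.76238194e-02],
       [ 4.76798841e-04, -2.64882250e-01,  9.64280647e-01,
        -1.42677155e-01],
       [ 0.00000000e+00,  0.00000000e+00,  0.00000000e+00,
         1.00000000e+00]])}
{'time': 0.1, 'q': array([-1.35888063e+00,  2.64705019e-01,  1.60528881e+00, -5.09081786e-05,
        1.27371067e+00, -3.69327843e-02]), 'joint_vel': array([ 3.20363008e-05, -9.68845790e-04, -2.79347152e-03,  5.88574704e-05,
        1.71389954e-04,  3.08429620e-05]), 'joint_torque': array([-1.42148047e-04, -5.16706109e+01, -3.68590629e+01, -1.74065809e-05,
        6.27579895e-03,  1.24121206e-05]), 'tool_pos': array([ 0.16605951, -0.65354254,  0.23004046]), 'tcp_rot': array([-2.47892839,  1.92775019,  0.0025897 ]), 'wrist_force': array([-0.50673352, -1.04865642, -1.14119539]), 'torque': array([-0.01570101, -0.03608913,  0.03450719]), 'width': 0.9963017219148488}
```

View pics/scene0.png

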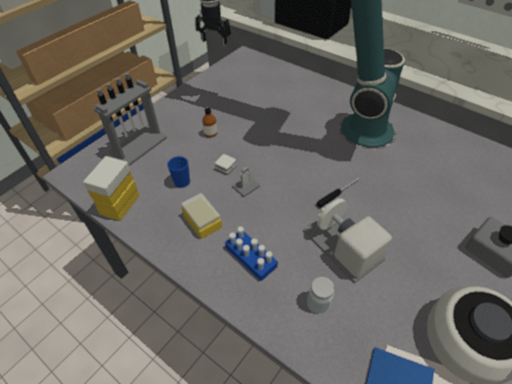

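View pics/side0.png

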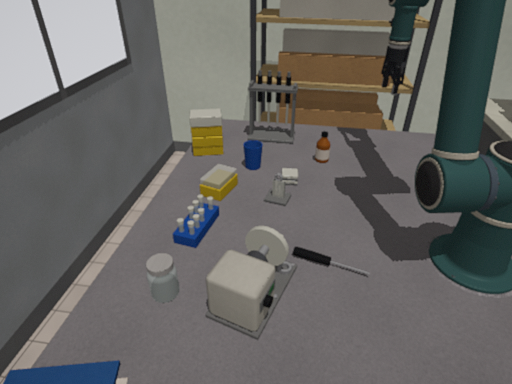

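View pics/wrist0.png

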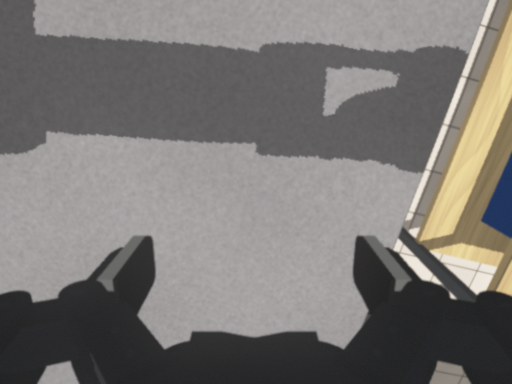

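The scene view shows the rotator box at about (362,247), the drum at (332,212) and the stand at (245,183). In the side view the box is at (242,290), the drum at (267,245) and the stand at (279,190). Next I'll zoom in on them.

```bash
cat >> h.py <<'E'
import pickle
def load(tag): return pickle.load(open(f'pics/{tag}.pkl','rb'))
def campose(s,c):
    if 'xyz' in c: return R.from_rotvec(c['attitude']).as_matrix(), np.array(c['xyz'])
    T=np.eye(4);T[:3,:3]=R.from_rotvec(s['tcp_rot']).as_matrix();T[:3,3]=s['tool_pos']
    T=T@c['hand_eye']; return T[:3,:3],T[:3,3]
def ray(sc,uv):
    s,c=sc; Rm,o=campose(s,c)
    p=cv2.undistortPoints(np.array([[uv]],float),c['K'],np.array([c['k1'],0,0,0.]))[0,0]
    d=Rm@np.array([p[0],p[1],1]); return o,d/np.linalg.norm(d)
def onz(sc,uv,z):
    o,d=ray(sc,uv); return o+d*(z-o[2])/d[2]
def proj(sc,P):
    s,c=sc; Rm,o=campose(s,c)
    P=np.atleast_2d(P); q=cv2.projectPoints((P-o)@Rm,np.zeros(3),np.zeros(3),c['K'],np.array([c['k1'],0,0,0.]))[0][:,0]
    return q
def tri(obs):
    A=np.zeros((3,3));b=np.zeros(3);L=[]
    for sc,uv in obs:
        o,d=ray(sc,uv);M=np.eye(3)-np.outer(d,d);A+=M;b+=M@o;L.append((M,o))
    x=np.linalg.solve(A,b); return x,[np.linalg.norm(M@(x-o))*1e3 for M,o in L]
def crop(tag,x0,y0,x1,y1,f,out):
    im=cv2.imread(f'pics/{tag}.png')[y0:y1,x0:x1]
    cv2.imwrite(f'pics/{out}.png',cv2.resize(im,None,fx=f,fy=f,interpolation=cv2.INTER_CUBIC))
E
python3 - <<'E'
from h import *
crop('scene0',300,170,410,290,5,'sc_rot'); crop('side0',195,215,315,335,5,'si_rot')
crop('scene0',205,145,285,205,8,'sc_st'); crop('side0',250,155,310,215,8,'si_st')
S=load('scene0');D=load('side0')
print('box top',onz(S,(362,237),.13),onz(D,(242,272),.13)); print('stand',onz(S,(246,187),.012),onz(D,(279,197),.012))
E
```

```text
box top [0.58326534 0.2384619  0.13      ] [0.56739437 0.25322443 0.13      ]
stand [ 0.54646393 -0.19775159  0.012     ] [ 0.5345501  -0.19433941  0.012     ]
```

```bash
python3 -c "
import cv2,numpy as np
a=[cv2.imread(f'pics/{n}.png') for n in('sc_rot','si_rot')]
h=600
a=[cv2.copyMakeBorder(x,0,h-x.shape[0],0,0,0) for x in a]
"
```

```text
(no output)
```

View pics/sc_rot.png

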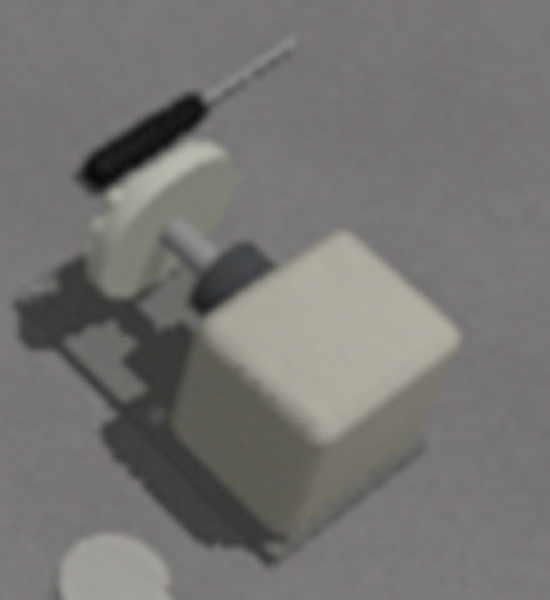

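View pics/si_rot.png

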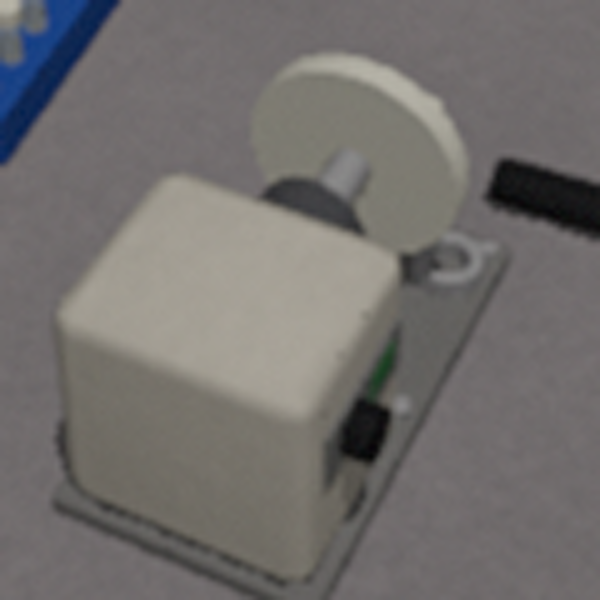

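View pics/sc_st.png

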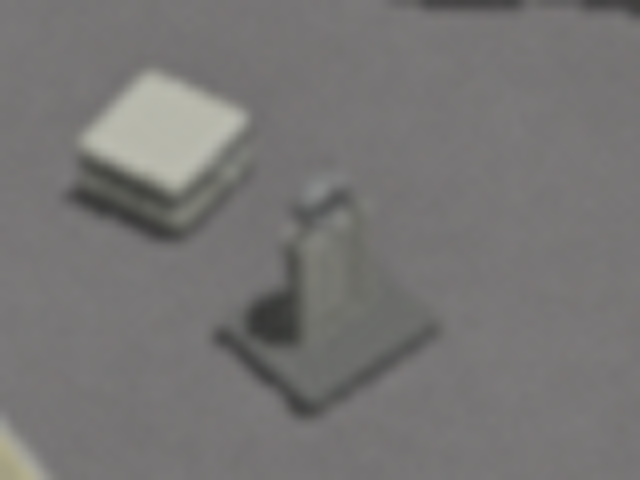

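View pics/si_st.png

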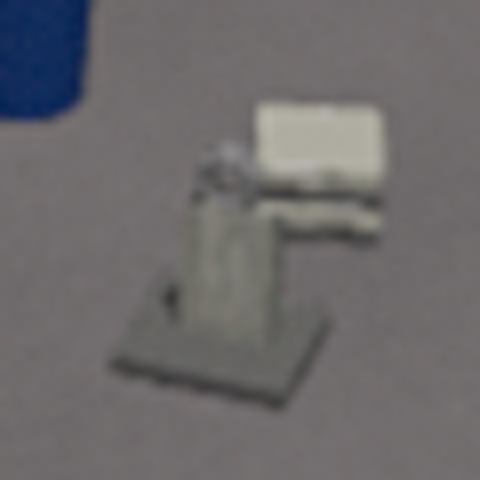

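```bash
python3 - <<'E'
from h import *
S=load('scene0');D=load('side0')
for sc,pts in((S,[(369,216.5),(392,237),(364,258.5),(341,235)]),(D,[(230,250),(275,265.5),(256.5,298.5),(207,278)])):
    P=np.array([onz(sc,p,.128) for p in pts]);print(P.round(3));print(P.mean(0), np.degrees([np.arctan2(*(P[(i+1)%4]-P[i])[1::-1]) for i in range(4)]))
# stand foot corners z=.012
for sc,pts in((S,[(205+215/8,145+332/8),(205+310/8,145+413/8),(205+440/8,145+325/8)]),(D,[(250+112/8,155+360/8),(250+283/8,155+402/8),(250+330/8,155+318/8)])):
    P=np.array([onz(sc,p,.012) for p in pts]);print(P.round(3),(P[0]+P[2])/2,np.degrees([np.arctan2(*(P[i+1]-P[i])[1::-1]) for i in range(2)]),np.linalg.norm(np.diff(P,axis=0),axis=1))
print('coil',tri([(S,(205+325/8,145+197/8)),(D,(250+230/8,155+172/8))]))
print('drum top rim back', tri([(S,(300+205/5,170+145/5)),(D,(195+335/5,215+55/5))]))
print('disc c', tri([(S,(300+190/5,170+230/5)),(D,(195+350/5,215+175/5))]))
s=S[0]; print(R.from_rotvec(s['tcp_rot']).as_matrix().round(3))
E
```

```text
[[0.506 0.222 0.128]
 [0.533 0.305 0.128]
 [0.64  0.273 0.128]
 [0.61  0.188 0.128]]
[0.57225796 0.2473092  0.128     ] [  71.98784303  -16.55719742 -109.44692652  161.88841674]
[[0.606 0.192 0.128]
 [0.503 0.223 0.128]
 [0.528 0.312 0.128]
 [0.634 0.278 0.128]]
[0.56781315 0.25142159 0.128     ] [ 163.56836761   74.56183089  -17.93573884 -107.87010184]
[[ 0.574 -0.239  0.012]
 [ 0.585 -0.177  0.012]
 [ 0.512 -0.162  0.012]] [ 0.543138   -0.20061802  0.012     ] [ 79.31299171 168.86716302] [0.06303605 0.07438122]
[[ 0.581 -0.17   0.012]
 [ 0.51  -0.152  0.012]
 [ 0.496 -0.214  0.012]] [ 0.53825672 -0.19173408  0.012     ] [ 166.2295611  -102.66773822] [0.07282734 0.06324513]
coil (array([ 0.53832049, -0.20232128,  0.0866185 ]), [np.float64(1.340504943605215), np.float64(1.3405049436052827)])
drum top rim back (array([0.53890514, 0.14306519, 0.17118846]), [np.float64(6.547527589850918), np.float64(6.547527589850897)])
disc c (array([0.53370905, 0.1430195 , 0.09476242]), [np.float64(1.955328479501285), np.float64(1.9553284795013368)])
[[ 0.246 -0.969 -0.   ]
 [-0.969 -0.246  0.002]
 [-0.002 -0.    -1.   ]]
```

Call:
{"op": "carry_out", "data": {"deltas": [{"delta_pos": [-0.0346,-0.0474,-0.003],"dr": [0,0,0]},{"delta_pos": [-0.0346,-0.0474,-0.003],"dr": [0,0,0]},{"delta_pos": [-0.0346,-0.0474,-0.003],"dr": [0,0,0]},{"delta_pos": [-0.0346,-0.0474,-0.003],"dr": [0,0,0]},{"delta_pos": [-0.0346,-0.0474,-0.003],"dr": [0,0,0]},{"delta_pos": [-0.0346,-0.0474,-0.003],"dr": [0,0,0]},{"delta_pos": [-0.0346,-0.0474,-0.003],"dr": [0,0,0]},{"delta_pos": [-0.0346,-0.0474,-0.003],"dr": [0,0,0]},{"delta_pos": [-0.0346,-0.0474,-0.003],"dr": [0,0,0]},{"delta_pos": [-0.0346,-0.0474,-0.003],"dr": [0,0,0]}]}}

```text
time: 1.4
tool_pos: [0.5412, -0.2004, 0.2612]
tcp_rot: [2.48, -1.928, -0.0]
wrist_force: [0.7, -0.3, 0.5]
width: 1.0
```

Call:
{"op": "carry_out", "data": {"deltas": [{"delta_pos": [0,0,0],"dr": [0,0,0.155]},{"delta_pos": [0,0,0],"dr": [0,0,0.155]},{"delta_pos": [0,0,0],"dr": [0,0,0.155]},{"delta_pos": [0,0,0],"dr": [0,0,0]},{"delta_pos": [0,0,0],"dr": [0,0,0]}]}}

```text
time: 2.02
tool_pos: [0.5403, -0.2021, 0.261]
tcp_rot: [1.972, -2.446, -0.001]
wrist_force: [-0.3, -0.1, -1.2]
width: 0.999
```

```bash
python3 - <<'E'
from h import *
s,c=snap('wrist','w1'); print(s['time'],s['tool_pos'],R.from_rotvec(s['tcp_rot']).as_matrix().round(3),s['q'].round(3),s['wrist_force'])
E
```

```text
2.025 [ 0.54025886 -0.20214633  0.26103398] [[-0.212 -0.977 -0.   ]
 [-0.977  0.212  0.   ]
 [-0.     0.    -1.   ]] [-0.401  0.062  1.782 -0.     1.298  1.383] [-0.26628836 -0.12756984 -1.23961544]
```

View pics/w1.png

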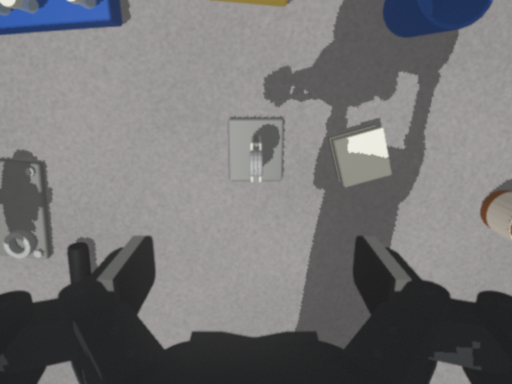

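```bash
python3 - <<'E'
from h import *
crop('w1',215,105,305,195,6,'w1c'); W=load('w1')
E
```

```text
(no output)
```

View pics/w1c.png

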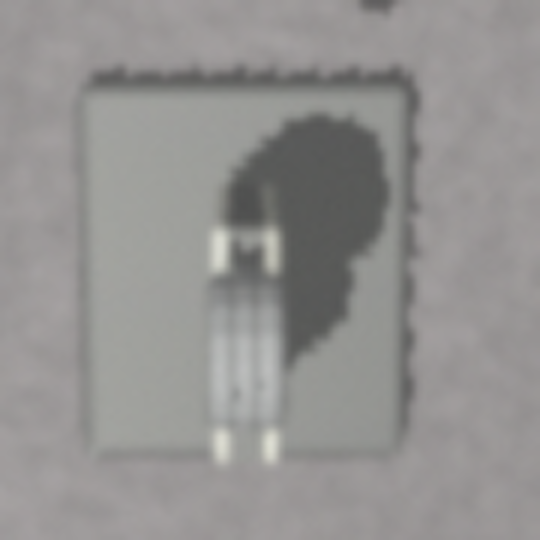

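```bash
python3 - <<'E'
from h import *
W=load('w1')
f=lambda x,y:(215+x/6-.4,105+y/6-.4)
P=np.array([onz(W,f(*p),.012) for p in [(87,88),(405,88),(405,452),(90,452)]]);print(P,P.mean(0),np.degrees([np.arctan2(*(P[(i+1)%4]-P[i])[1::-1]) for i in range(4)]),np.linalg.norm(np.diff(P,axis=0),axis=1))
P=np.array([onz(W,f(*p),.072) for p in [(248,230),(248,465)]]);print('blade',P.mean(0),np.linalg.norm(P[1]-P[0]),np.degrees(np.arctan2(*(P[0]-P[1])[1::-1])))
a=onz(W,f(247,275),.085);b=onz(W,f(247,425),.085);print('coil',(a+b)/2,np.linalg.norm(a-b), onz(W,f(207,345),.09)-onz(W,f(288,345),.09))
E
```

```text
[[ 0.58296455 -0.18185886  0.012     ]
 [ 0.56999576 -0.24162236  0.012     ]
 [ 0.4989478  -0.2278189   0.012     ]
 [ 0.51241234 -0.16575347  0.012     ]] [ 0.54108011 -0.2042634   0.012     ] [-102.24346131  169.00533222   77.75986686  -12.85891867] [0.06115444 0.07237643 0.06350913]
blade [ 0.53855722 -0.20361277  0.072     ] 0.04033497070042255 -12.150468822036231
coil [ 0.5410201 -0.2039004  0.085    ] 0.024747585608215918 [0.00273289 0.01259648 0.        ]
```

Call:
{"op": "carry_out", "data": {"deltas": [{"delta_pos": [-0.0483,0.0134,0],"dr": [0,0,0]},{"delta_pos": [-0.0483,0.0134,0],"dr": [0,0,0]},{"delta_pos": [-0.0483,0.0134,0],"dr": [0,0,0]},{"delta_pos": [-0.0483,0.0134,0],"dr": [0,0,0]},{"delta_pos": [-0.0483,0.0134,0],"dr": [0,0,0]},{"delta_pos": [-0.0483,0.0134,0],"dr": [0,0,0.09]},{"delta_pos": [0,0,0],"dr": [0,0,0]},{"delta_pos": [0,0,0],"dr": [0,0,0]}], "grip": 0, "force": 30}}

```text
time: 3.08
tool_pos: [0.524, 0.0978, 0.2613]
tcp_rot: [1.859, -2.532, 0.001]
wrist_force: [-0.1, 0.1, 0.1]
width: -0.001
```

```bash
python3 - <<'E'
from h import *
s,c=snap('wrist','w2'); print(s['time'],s['tool_pos'],R.from_rotvec(s['tcp_rot']).as_matrix().round(3),s['q'].round(3),s['wrist_force'])
E
```

```text
3.075 [0.52402466 0.09783114 0.26126082] [[-0.299 -0.954 -0.   ]
 [-0.954  0.299 -0.001]
 [ 0.001 -0.    -1.   ]] [ 1.380e-01 -2.400e-02  1.869e+00 -1.000e-03  1.297e+00  2.013e+00] [-0.06255315  0.10282724  0.09514588]
```

View pics/w2.png

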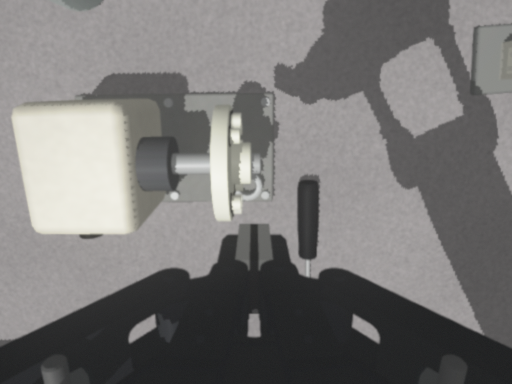

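```bash
python3 - <<'E'
from h import *
crop('w2',130,85,290,225,5,'w2c')
E
```

```text
(no output)
```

View pics/w2c.png

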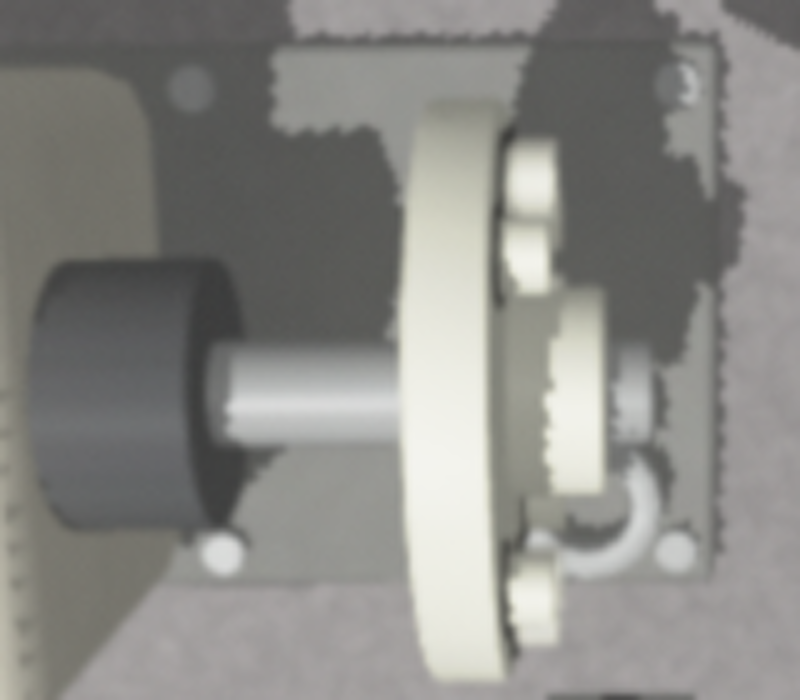

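```bash
python3 - <<'E'
from h import *
W=load('w2')
f=lambda x,y:(130+x/5-.4,85+y/5-.4)
yaw=np.radians(-17.5)
# plate
a=onz(W,f(712,45),.012);b=onz(W,f(712,580),.012);print('plate edge',a,b,np.linalg.norm(a-b),np.degrees(np.arctan2(*(b-a)[1::-1])))
s1=onz(W,f(230,396),.09);s2=onz(W,f(400,396),.09);s3=onz(W,f(635,396),.09);print('sp',s1,s2,s3,np.degrees(np.arctan2(*(s1-s2)[1::-1])),np.degrees(np.arctan2(*(s1-s3)[1::-1])))
ex=(a-b)[:2];ex/=np.linalg.norm(ex);
if ex[0]<0:ex=-ex
print('ex',np.degrees(np.arctan2(ex[1],ex[0])))
ex=np.array([np.cos(yaw),np.sin(yaw)]);ey=np.array([-ex[1],ex[0]])
pm=(a+b)[:2]/2; o1=pm+.1*ey; print('origin from plate',o1)
fl=onz(W,f(194,393),.117);print('flange face',fl, onz(W,f(243,393),.063))
o2=np.array([.5695,.2485])-.078*ey;print('o from box',o2)
o=o1
for n,p,z in [('flange top',f(192,396),.117),('flange low',f(244,396),.063),('disc top free',f(490,396),.145),('disc top back',f(403,396),.145),('hub end',f(605,396),.11),('spindle end',f(652,396),.1),('axis',f(300,396),.09),('axis2',f(635,396),.09),('boxtop edge',f(150,396),.13)]:
    P=onz(W,p,z)[:2]-o; print(n,(P@ex*1e3).round(1),(P@ey*1e3).round(1))
E
```

```text
plate edge [0.58112489 0.05855239 0.012     ] [0.45902281 0.09499674 0.012     ] 0.12742491202162962 163.38097974868853
sp [0.54797737 0.16916675 0.09      ] [0.53817395 0.13802394 0.09      ] [0.52468735 0.09509869 0.09      ] 72.52656021708525 72.5447255488734
ex -16.61902025131148
origin from plate [0.55014443 0.17214626]
flange face [0.55387155 0.16717462 0.117     ] [0.54426871 0.17419021 0.063     ]
o from box [0.54604495 0.17411008]
flange top 4.5 -3.2
flange low -6.9 0.0
disc top free 10.4 -57.7
disc top back 10.4 -44.0
hub end 3.1 -75.6
spindle end 1.0 -84.2
axis -1.2 -17.0
axis2 -1.1 -81.1
boxtop edge 7.3 0.4
```

```bash
python3 - <<'E'
from h import *
W=load('w2');s=W[0];Rt=R.from_rotvec(s['tcp_rot']).as_matrix()
for z in [0,-.01,-.02,-.03,-.04,-.05,-.06]:
    print(z,[proj(W,s['tool_pos']+Rt@np.array([x,-.011,z]))[0].round(0).tolist() for x in (-.0145,.0145,.03)])
crop('w2',130,200,390,384,3,'w2f')
E
```

```text
0 [[223.0, 221.0], [286.0, 221.0], [320.0, 221.0]]
-0.01 [[221.0, 229.0], [289.0, 229.0], [325.0, 229.0]]
-0.02 [[218.0, 239.0], [291.0, 239.0], [330.0, 239.0]]
-0.03 [[215.0, 251.0], [294.0, 251.0], [336.0, 251.0]]
-0.04 [[212.0, 264.0], [297.0, 264.0], [342.0, 264.0]]
-0.05 [[208.0, 280.0], [301.0, 280.0], [350.0, 280.0]]
-0.06 [[204.0, 299.0], [306.0, 299.0], [360.0, 298.0]]
```

View pics/w2f.png

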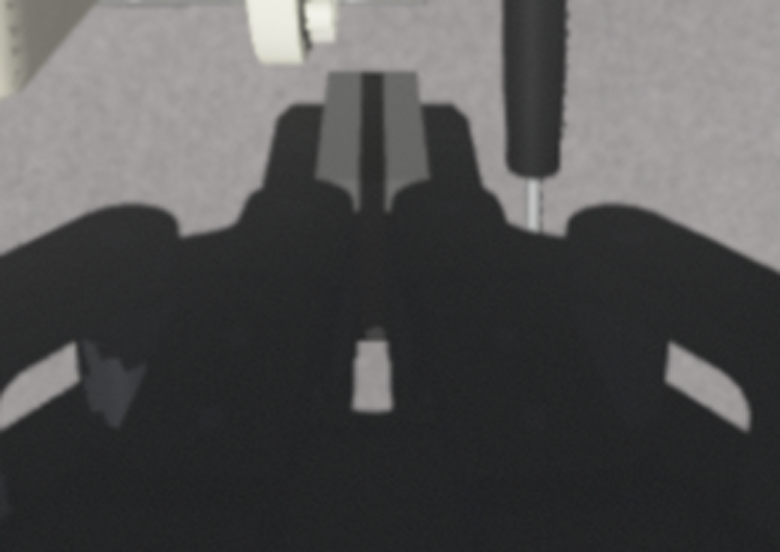

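Call:
{"op": "carry_out", "data": {"deltas": [{"delta_pos": [0.021,-0.0014,0],"dr": [0,0,0]},{"delta_pos": [0,0,0.047],"dr": [0,0,0]},{"delta_pos": [0,0,0.047],"dr": [0,0,0]},{"delta_pos": [0,0,0.047],"dr": [0,0,0]},{"delta_pos": [-0.01,0,0],"dr": [0,0,0]},{"delta_pos": [-0.01,0,0],"dr": [0,0,0]},{"delta_pos": [-0.006,0,0],"dr": [0,0,0]},{"delta_pos": [-0.006,0,0],"dr": [0,0,0]}]}}

```text
time: 4.12
tool_pos: [0.5307, 0.1081, 0.1228]
tcp_rot: [-1.856, 2.531, -0.006]
wrist_force: [-0.2, -4.1, 3.7]
width: -0.002
```

Call:
{"op": "carry_out", "data": {"deltas": [{"delta_pos": [-0.005,0,0],"dr": [0,0,0]},{"delta_pos": [-0.005,0,0],"dr": [0,0,0]},{"delta_pos": [-0.005,0,0],"dr": [0,0,0]},{"delta_pos": [-0.005,0,0],"dr": [0,0,0]}]}}

```text
time: 4.62
tool_pos: [0.5347, 0.1275, 0.1202]
tcp_rot: [1.857, -2.534, -0.0]
wrist_force: [0.5, -4.6, 3.1]
width: -0.002
```

```bash
cat >>h.py <<'E'
ROOT=np.array([.5490,.1725]);YAW=np.radians(-17.5)
EX=np.array([np.cos(YAW),np.sin(YAW)]);EY=np.array([-EX[1],EX[0]])
def rel(p): d=np.array(p[:2])-ROOT; return (np.array([d@EX,d@EY,p[2]])*1e3).round(1)
def st():
    s=bot.read_state(); f=s['wrist_force']
    print('t',s['time'],'rel',rel(s['tool_pos']),'F rot',np.round([f[:2]@EX,f[:2]@EY,f[2]],1),'w',round(s['width'],3),'tq',s['torque'].round(2))
    return s
E
python3 -c "
from h import *
st();snap('wrist','w3')"
```

```text
t 4.625 rel [-1.000e-01 -4.720e+01  1.202e+02] F rot [ 1.8 -4.2  3.1] w -0.002 tq [-0.61 -0.02 -0.02]
```

View pics/w3.png

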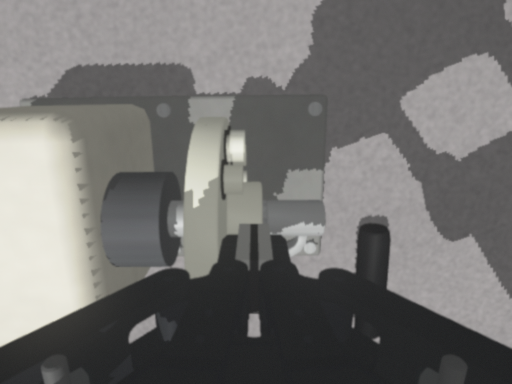

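The drum is sliding home, with the finger on the clear top part of the disc (200,200) and a force of about 4 N. I'll keep pushing.

Call:
{"op": "carry_out", "data": {"deltas": [{"delta_pos": [-0.005,0,0],"dr": [0,0,0]},{"delta_pos": [-0.005,0,0],"dr": [0,0,0]},{"delta_pos": [-0.003,0,0],"dr": [0,0,0]},{"delta_pos": [-0.0015,0,0],"dr": [0,0,0]}]}}

```text
time: 5.18
tool_pos: [0.5388, 0.1414, 0.1201]
tcp_rot: [1.857, -2.534, -0.001]
wrist_force: [-1.2, -3.7, 1.6]
width: -0.0
```

Call:
{"op": "carry_out", "data": {"deltas": [{"delta_pos": [-0.001,0,0],"dr": [0,0,0]},{"delta_pos": [-0.001,0,0],"dr": [0,0,0]}]}}

```text
time: 5.42
tool_pos: [0.5394, 0.143, 0.1201]
tcp_rot: [1.856, -2.534, -0.001]
wrist_force: [-1.6, -4.9, 2.1]
width: 0.001
```

Call:
{"op": "carry_out", "data": {"deltas": [{"delta_pos": [-0.001,0,0],"dr": [0,0,0]},{"delta_pos": [-0.0005,0,0],"dr": [0,0,0]}]}}

```text
time: 5.68
tool_pos: [0.5398, 0.1444, 0.1201]
tcp_rot: [1.856, -2.534, -0.0]
wrist_force: [-2.3, -5.9, 2.1]
width: -0.001
```

Call:
{"op": "carry_out", "data": {"deltas": [{"delta_pos": [-0.0005,0,0],"dr": [0,0,0]},{"delta_pos": [-0.0005,0,0],"dr": [0,0,0]}]}}

```text
time: 5.92
tool_pos: [0.5398, 0.1444, 0.1201]
tcp_rot: [1.856, -2.532, 0.001]
wrist_force: [-2.7, -7.6, 3.3]
width: 0.002
```

Call:
{"op": "carry_out", "data": {"deltas": [{"delta_pos": [-0.0005,0,0],"dr": [0,0,0]},{"delta_pos": [-0.0005,0,0],"dr": [0,0,0]}]}}

```text
time: 6.18
tool_pos: [0.5398, 0.1445, 0.1201]
tcp_rot: [1.855, -2.531, 0.002]
wrist_force: [-4.0, -11.3, 4.3]
width: 0.001
```

```bash
python3 -c "
from h import *
st();snap('wrist','w4');snap('side','side4');crop('side4',195,215,315,335,5,'si4')"
```

```text
t 6.175 rel [ -0.3 -29.5 120.1] F rot [ -0.4 -11.9   4.3] w 0.001 tq [-1.61  0.58  0.02]
```

View pics/w4.png

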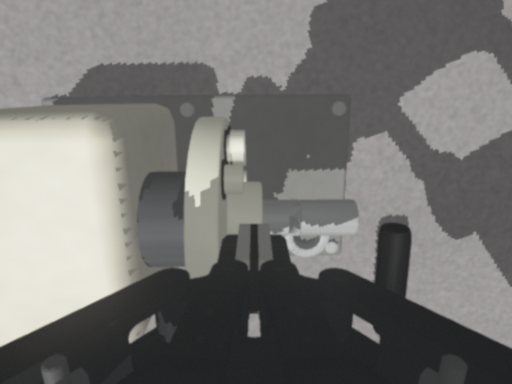

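The tool stalled at y = -29.5 mm while the force rose to 12 N, so the drum is home. I'll back off, rise and look at the spindle's top.

Call:
{"op": "carry_out", "data": {"deltas": [{"delta_pos": [0.013,0,0],"dr": [0,0,0]},{"delta_pos": [0.008,0,-0.03],"dr": [0,0,0]},{"delta_pos": [0.004,0,-0.05],"dr": [0,0,0]},{"delta_pos": [0,0,0],"dr": [0,0,0]},{"delta_pos": [0,0,0],"dr": [0,0,0]},{"delta_pos": [0,0,0],"dr": [0,0,0]}]}}

```text
time: 7.02
tool_pos: [0.5322, 0.1226, 0.1986]
tcp_rot: [1.856, -2.532, -0.002]
wrist_force: [-0.0, 0.0, -0.8]
width: 0.003
```

```bash
python3 -c "
from h import *
st();snap('wrist','w5');crop('w5',150,120,340,260,4,'w5c')"
```

```text
t 7.025 rel [ -1.1 -52.7 198.6] F rot [-0.   0.  -0.8] w 0.003 tq [-0.01  0.05 -0.01]
```

View pics/w5c.png

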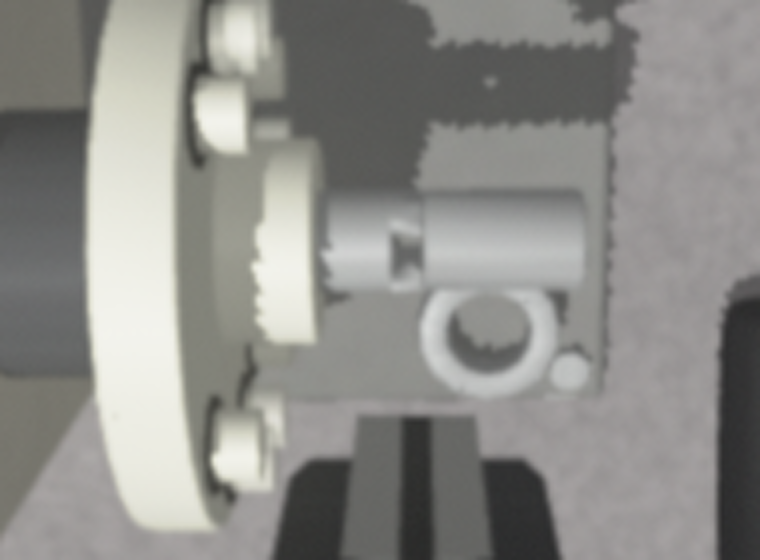

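```bash
python3 -c "
from h import *
W=load('w5');f=lambda x,y:(150+x/4-.4,120+y/4-.4)
for n,p,z in [('hole',f(405,246),.0995),('holeL',f(390,246),.0995),('holeR',f(421,246),.0995),('axis',f(405,240),.09),('axis',f(560,240),.09),('hub end',f(322,240),.11),('end',f(585,240),.09),('disc rim free',f(172,240),.145),('plate edge',f(603,300),.012)]:
    P=onz(W,p,z);print(n,P.round(4),rel(P))
im=cv2.imread('pics/w5.png',0)
print(im[170:196,250-4:258])
"
```

```text
hole [0.5359 0.124  0.0995] [  2.1 -50.2  99.5]
holeL [0.5368 0.1267 0.0995] [  2.1 -47.4  99.5]
holeR [0.535  0.1212 0.0995] [  2.1 -53.2  99.5]
axis [0.5347 0.1245 0.09  ] [  0.8 -50.1  90. ]
axis [0.5256 0.0958 0.09  ] [  0.8 -80.2  90. ]
hub end [0.5441 0.1369 0.11  ] [  6.1 -35.5 110. ]
end [0.5242 0.0912 0.09  ] [  0.8 -85.   90. ]
disc rim free [0.559  0.1534 0.145 ] [ 15.3 -15.3 145. ]
plate edge [0.4847 0.0875 0.012 ] [ -35.7 -100.4   12. ]
[[123 124 122 123 122 120 119 119 118 118 127 134]
 [133 133 133 133 133 133 135 135 133 127 136 141]
 [141 142 143 143 144 144 145 146 142 137 144 148]
 [150 152 153 152 152 152 152 150 146 141 150 155]
 [157 163 166 166 163 160 157 154 148 144 154 160]
 [165 174 183 185 180 174 166 161 154 146 158 167]
 [170 178 188 192 189 185 179 174 167 154 164 172]
 [173 172 173 177 182 183 183 183 177 163 170 178]
 [176 161 147 150 158 166 170 174 173 164 173 181]
 [182 155 125 127 140 147 151 153 151 151 173 184]
 [187 156 119 110 127 136 137 137 136 144 173 188]
 [192 161 120 105 114 119 119 120 120 136 173 191]
 [197 164 124 105 103 105 105 105 107 131 173 193]
 [198 165 124 104 102 102 102 102 106 128 172 194]
 [194 163 123 106 102 104 104 104 106 128 169 190]
 [188 159 123 105 106 112 117 114 111 127 166 185]
 [184 156 122 109 115 127 137 135 123 130 164 180]
 [182 156 125 118 129 142 154 158 149 143 164 177]
 [180 159 135 132 141 151 162 170 169 157 168 175]
 [179 166 150 148 153 162 170 175 174 161 165 171]
 [176 172 171 171 173 177 180 181 176 161 161 164]
 [168 175 185 188 185 184 182 179 173 159 153 153]
 [156 164 176 179 176 175 170 166 162 152 142 140]
 [147 148 155 156 154 154 151 149 147 140 130 139]
 [144 143 145 145 146 144 145 145 143 133 129 156]
 [144 144 143 143 143 145 145 144 141 129 138 174]]
```

The hole shows at crop (405,250), about 50 mm out and on the spindle's centreline. Now to fetch the clip.

Call:
{"op": "carry_out", "data": {"deltas": [{"delta_pos": [0.0515,-0.0176,-0.005],"dr": [0,0,0]},{"delta_pos": [0.0515,-0.0176,-0.005],"dr": [0,0,0]},{"delta_pos": [0.0515,-0.0176,-0.005],"dr": [0,0,0]},{"delta_pos": [0.0515,-0.0176,0],"dr": [0,0,0]},{"delta_pos": [0.0515,-0.0176,0],"dr": [0,0,0]},{"delta_pos": [0.0515,-0.0176,0],"dr": [0,0,-0.09]},{"delta_pos": [0,0,0.05],"dr": [0,0,0]},{"delta_pos": [0,0,0],"dr": [0,0,0]},{"delta_pos": [0,0,0],"dr": [0,0,0]}], "grip": 0.7}}

```text
time: 8.2
tool_pos: [0.5406, -0.2033, 0.1652]
tcp_rot: [1.969, -2.447, -0.002]
wrist_force: [0.6, -0.0, 0.6]
width: 0.702
```

```bash
python3 -c "
from h import *
s=st();print(s['tool_pos'],R.from_rotvec(s['tcp_rot']).as_matrix()[:,:2].T.round(3));snap('wrist','w6');crop('w6',156,130,356,270,4,'w6c')"
```

```text
t 8.2 rel [ 105.  -361.   165.2] F rot [0.6 0.1 0.6] w 0.702 tq [-0.01 -0.04 -0.06]
[ 0.54064309 -0.20333562  0.16521896] [[-0.214 -0.977 -0.   ]
 [-0.977  0.214  0.001]]
```

View pics/w6c.png

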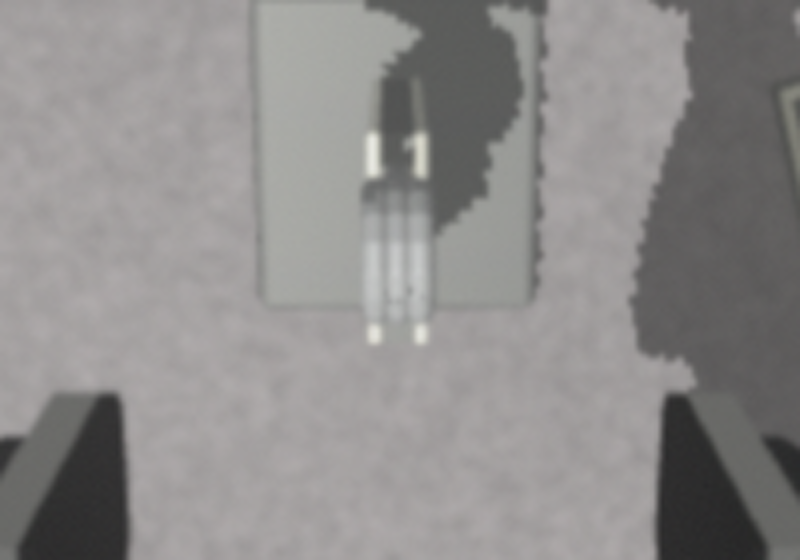

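```bash
python3 -c "
from h import *
W=load('w6');s=W[0];Rt=R.from_rotvec(s['tcp_rot']).as_matrix();f=lambda x,y:(156+x/4-.4,130+y/4-.4)
for n,a,b,z in [('blade',(397,133),(397,345),.072),('coilside',(363,250),(432,250),.092)]:
    A=onz(W,f(*a),z);B=onz(W,f(*b),z);m=(A+B)/2;print(n,m,np.linalg.norm(A-B)*1e3,((m-s['tool_pos'])@Rt*1e3).round(1))
# coil tangents
o,d1=ray(W,f(397,182));_,d2=ray(W,f(397,322))
# in tool yz plane: bisector crosses z=.085
b=d1+d2; P=o+b*(.085-o[2])/b[2];print('coil',P,((P-s['tool_pos'])@Rt*1e3).round(1), 'angrad',np.sin(np.arccos(d1@d2)/2)*np.linalg.norm(P-o)*1e3)
"
```

```text
blade [ 0.53879371 -0.20335099  0.072     ] 40.56085744052527 [ 0.5  1.7 93.2]
coilside [ 0.54306309 -0.20432095  0.092     ] 11.61422310739044 [ 0.5 -2.7 73.2]
coil [ 0.54067276 -0.20373013  0.085     ] [ 0.4 -0.2 80.2] angrad 12.15067552596525
```

Call:
{"op": "carry_out", "data": {"deltas": [{"delta_pos": [0.0004,0.0005,0.035],"dr": [0,0,0]},{"delta_pos": [0,0,0.035],"dr": [0,0,0]},{"delta_pos": [0,0,0.025],"dr": [0,0,0]},{"delta_pos": [0,0,0],"dr": [0,0,0]}]}}

```text
time: 8.75
tool_pos: [0.5397, -0.2031, 0.0699]
tcp_rot: [1.97, -2.446, -0.003]
wrist_force: [0.2, 0.9, 0.6]
width: 0.698
```

Call:
{"op": "carry_out", "data": {"deltas": [{"delta_pos": [0,0,0],"dr": [0,0,0]},{"delta_pos": [0,0,0],"dr": [0,0,0]},{"delta_pos": [0,0,0],"dr": [0,0,0]},{"delta_pos": [0,0,0],"dr": [0,0,0]},{"delta_pos": [0,0,0],"dr": [0,0,0]}], "grip": 0, "force": 60}}

```text
time: 9.38
tool_pos: [0.5415, -0.2047, 0.0722]
tcp_rot: [-1.968, 2.447, -0.004]
wrist_force: [-0.5, 1.4, 6.6]
width: 0.135
```

```bash
python3 -c "
from h import *
s=st();snap('wrist','w7');snap('side','side7');crop('side7',230,120,330,220,6,'s7')"
```

```text
t 9.375 rel [ 106.3 -362.    72.2] F rot [-0.9  1.2  6.6] w 0.135 tq [ 0.13  0.06 -0.02]
```

View pics/w7.png

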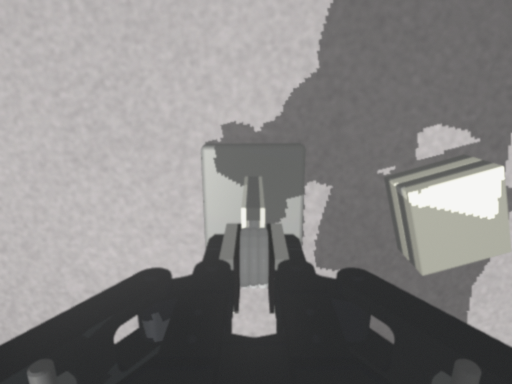

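View pics/s7.png

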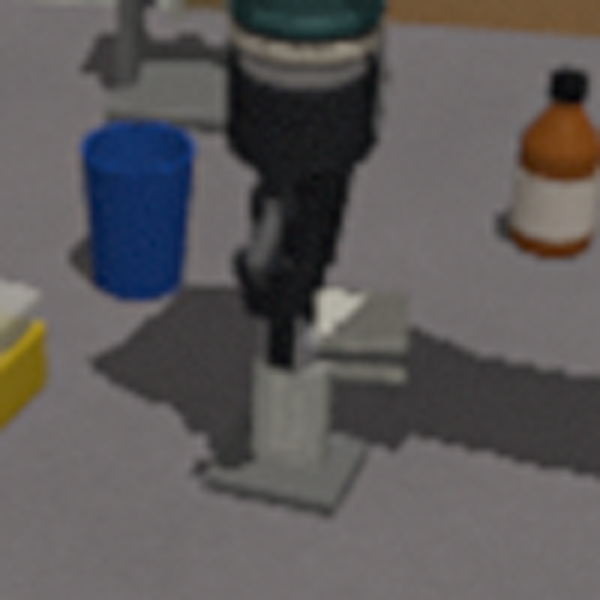

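Call:
{"op": "carry_out", "data": {"deltas": [{"delta_pos": [0,0,-0.015],"dr": [0,0,0]},{"delta_pos": [0,0,-0.02],"dr": [0,0,0]},{"delta_pos": [0,0,-0.02],"dr": [0,0,0]},{"delta_pos": [0,0,-0.025],"dr": [0,0,0]},{"delta_pos": [0,0,-0.025],"dr": [0,0,0]},{"delta_pos": [0,0,-0.025],"dr": [0,0,0]},{"delta_pos": [0,0,0],"dr": [0,0,0]},{"delta_pos": [0,0,0],"dr": [0,0,0]}]}}

```text
time: 10.48
tool_pos: [0.5398, -0.2041, 0.2001]
tcp_rot: [1.969, -2.448, -0.0]
wrist_force: [-0.3, 0.6, 0.6]
width: 0.133
```

```bash
python3 -c "
from h import *
s=st();print(s['tool_pos']);snap('wrist','w8');snap('side','side8');snap('scene','scene8');crop('side8',240,90,320,190,6,'s8');crop('scene8',210,110,310,200,6,'sc8')"
```

```text
t 10.475 rel [ 104.5 -361.9  200.1] F rot [-0.5  0.5  0.6] w 0.133 tq [-0.05  0.    0.07]
[ 0.53982879 -0.20408495  0.20005751]
```

View pics/w8.png

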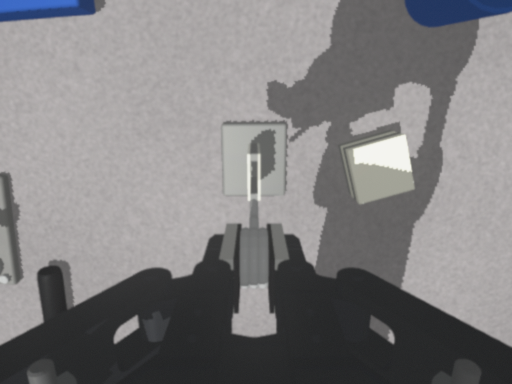

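View pics/s8.png

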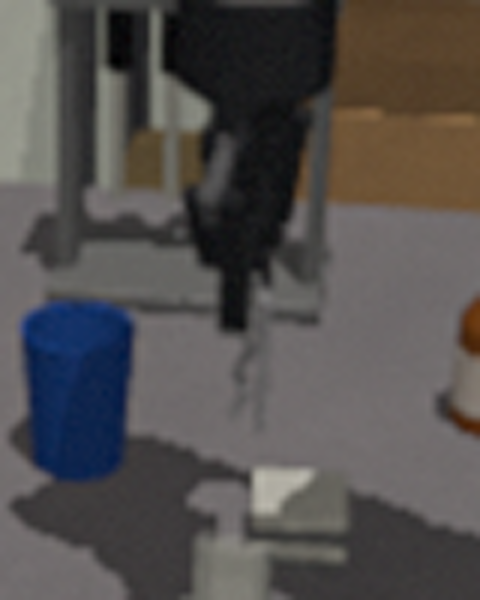

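View pics/sc8.png

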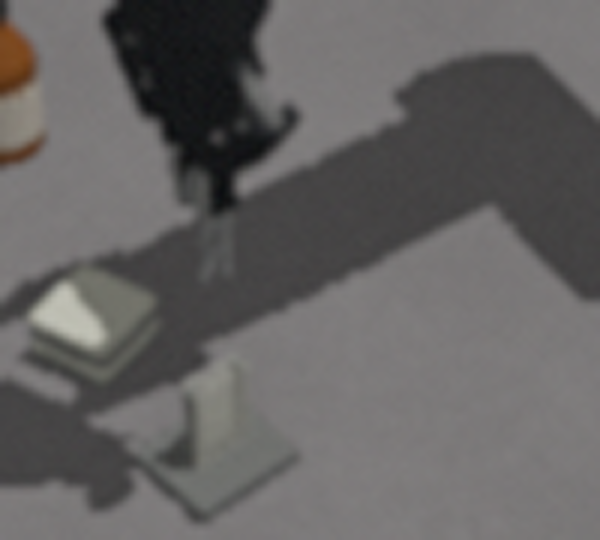

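```bash
python3 - <<'E'
from h import *
W=load('w8');s=W[0];Rt=R.from_rotvec(s['tcp_rot']).as_matrix()
for n,p in [('straight tip',(0,.0105,.055)),('straight mid',(0,.0105,.022)),('bent tip',(0,-.012,.049)),('bent wide',(0,-.010,.02)),('coil c',(0,0,-.015)),('coil bottom near',(0,-.013,-.015))]:
    print(n,proj(W,s['tool_pos']+Rt@np.array(p))[0].round(1))
crop('w8',205,120,305,300,4,'w8c')
S=load('side8');print('side tip',proj(S,s['tool_pos']+Rt@np.array([0,.0105,.055])), proj(load('scene8'),s['tool_pos']+Rt@np.array([0,.0105,.055])))
E
```

```text
straight tip [254.3 220.4]
straight mid [254.4 243.1]
bent tip [254.3 188.8]
bent wide [254.4 208.2]
coil c [254.5 258.3]
coil bottom near [254.5 229.8]
side tip [[282.56896211 160.28325751]] [[246.81036728 155.86208821]]
```

View pics/w8c.png

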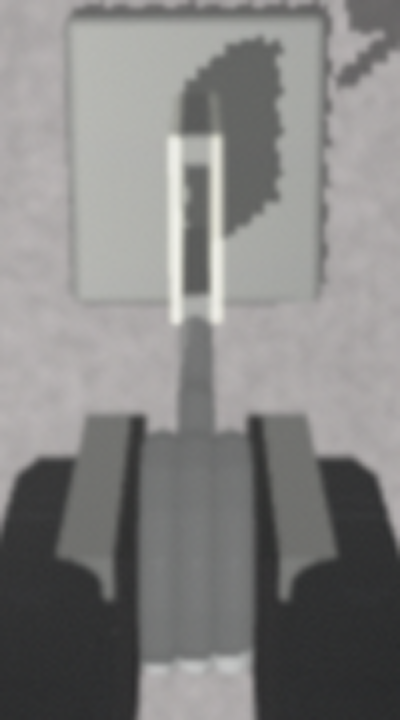

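Call:
{"op": "carry_out", "data": {"deltas": [{"delta_pos": [0,0,0],"dr": [0,0,-0.1795]},{"delta_pos": [0,0,0],"dr": [0,0,-0.1795]},{"delta_pos": [0,0,0],"dr": [0,0,-0.1795]},{"delta_pos": [0,0,0],"dr": [0,0,-0.1795]},{"delta_pos": [0,0,0],"dr": [0,0,-0.1795]},{"delta_pos": [0,0,0],"dr": [0,0,-0.1795]},{"delta_pos": [0,0,0],"dr": [0,0,-0.1795]},{"delta_pos": [0,0,0],"dr": [0,0,-0.1795]},{"delta_pos": [0,0,0],"dr": [0,0,-0.1795]},{"delta_pos": [0,0,0],"dr": [0,0,-0.1795]}]}}

```text
time: 11.88
tool_pos: [0.5395, -0.2039, 0.1989]
tcp_rot: [-3.141, -0.022, 0.003]
wrist_force: [0.5, -0.1, -0.1]
width: 0.131
```

Call:
{"op": "carry_out", "data": {"deltas": [{"delta_pos": [0,0,0],"dr": [0,0,-0.1795]},{"delta_pos": [0,0,0],"dr": [0,0,-0.1795]},{"delta_pos": [0,0,0],"dr": [0,0,-0.1795]},{"delta_pos": [0,0,0],"dr": [0,0,-0.1795]},{"delta_pos": [0,0,0],"dr": [0,0,-0.1795]},{"delta_pos": [0,0,0],"dr": [0,0,-0.1795]},{"delta_pos": [0,0,0],"dr": [0,0,-0.1795]},{"delta_pos": [0,0,0],"dr": [0,0,0]},{"delta_pos": [0,0,0],"dr": [0,0,0]}]}}

```text
time: 13.0
tool_pos: [0.5399, -0.2041, 0.1996]
tcp_rot: [-2.536, -1.852, 0.001]
wrist_force: [-0.2, 0.4, 0.1]
width: 0.137
```

```bash
python3 - <<'E'
from h import *
s=st();Rt=R.from_rotvec(s['tcp_rot']).as_matrix();print(s['tool_pos'],Rt[:,:2].T.round(3),s['q'].round(2))
snap('wrist','w9');crop('w9',205,120,305,270,5,'w9c')
t=np.array([*(ROOT-.010*EX-.0502*EY),.2]);print('delta tool',(t-s['tool_pos'])@Rt,'yaw err deg',np.degrees(np.arctan2(Rt[1,0],Rt[0,0]))-72.5)
E
```

```text
t 13.0 rel [ 104.6 -361.9  199.6] F rot [-0.3  0.4  0.1] w 0.137 tq [0.02 0.03 0.04]
[ 0.53988897 -0.20410068  0.19961569] [[ 0.304  0.953  0.   ]
 [ 0.953 -0.304 -0.001]] [-0.4   0.1   1.85  0.    1.19 -1.67]
delta tool [ 3.11268657e-01 -1.15751431e-01 -2.17469763e-04] yaw err deg -0.21970995951211592
```

View pics/w9c.png

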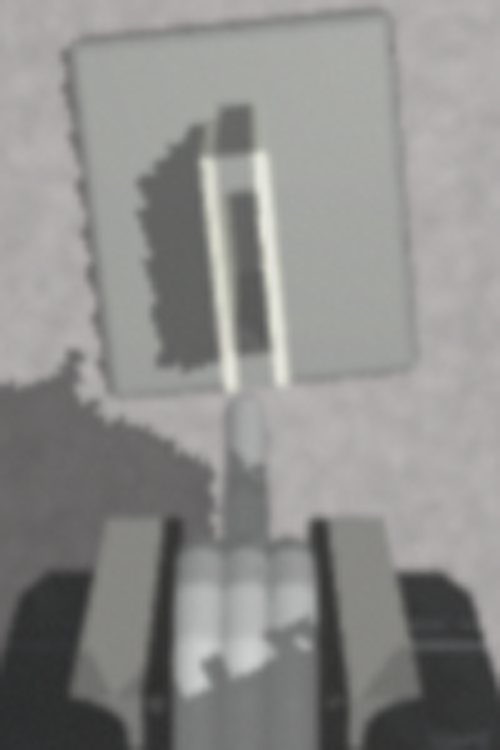

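Call:
{"op": "carry_out", "data": {"deltas": [{"delta_pos": [0.052,-0.0193,0],"dr": [0,0,0]},{"delta_pos": [0.052,-0.0193,0],"dr": [0,0,0]},{"delta_pos": [0.052,-0.0193,0],"dr": [0,0,0]},{"delta_pos": [0.052,-0.0193,0],"dr": [0,0,0]},{"delta_pos": [0.052,-0.0193,0],"dr": [0,0,0]},{"delta_pos": [0.051,-0.0193,0],"dr": [0,0,0]},{"delta_pos": [0,0,0.01],"dr": [0,0,0]},{"delta_pos": [0,0,0.01],"dr": [0,0,0]},{"delta_pos": [0,0,0.01],"dr": [0,0,0]},{"delta_pos": [0,0,0],"dr": [0,0,0]}]}}

```text
time: 14.3
tool_pos: [0.5227, 0.1258, 0.1687]
tcp_rot: [-2.535, -1.853, 0.004]
wrist_force: [-0.1, 0.5, -0.7]
width: 0.135
```

```bash
python3 - <<'E'
from h import *
s=st();Rt=R.from_rotvec(s['tcp_rot']).as_matrix()
W=snap('wrist','w10');crop('w10',180,120,330,260,5,'w10c')
for p in [(0,-.0105,.055),(0,-.0105,.057),(0,-.0105,.045)]:print(proj(W,s['tool_pos']+Rt@np.array(p)))
E
```

```text
t 14.3 rel [-11.1 -52.5 168.7] F rot [-0.3  0.5 -0.7] w 0.135 tq [-0.02 -0.01  0.03]
[[252.98869868 186.98513554]]
[[252.99299975 186.10230367]]
[[252.96592924 191.65992506]]
```

View pics/w10c.png

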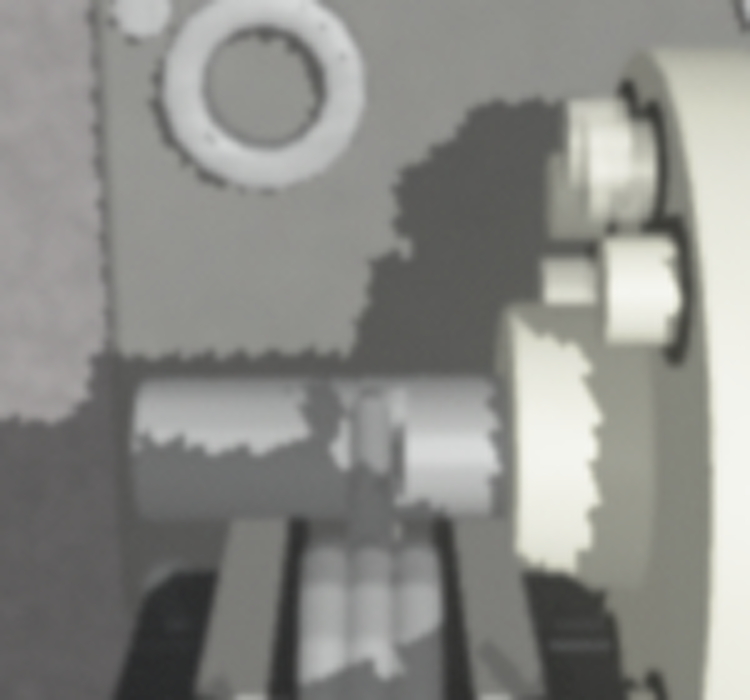

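The visible leg, at crop (372,390 to 520), is the bent one; it is on the camera side and covers the hole. I'll shift 8 mm sideways so the hole and leg show side by side.

Call:
{"op": "carry_out", "data": {"deltas": [{"delta_pos": [-0.007,0,0.003],"dr": [0,0,0]},{"delta_pos": [0,0,0],"dr": [0,0,0]},{"delta_pos": [0,0,0],"dr": [0,0,0]},{"delta_pos": [0,0,0],"dr": [0,0,0]}]}}

```text
time: 14.85
tool_pos: [0.5216, 0.1206, 0.1675]
tcp_rot: [2.534, 1.856, 0.001]
wrist_force: [0.4, 0.5, 0.0]
width: 0.132
```

```bash
python3 - <<'E'
from h import *
s=st()
W=snap('wrist','w11');crop('w11',200,170,320,260,6,'w11c')
E
```

```text
t 14.85 rel [-10.5 -57.7 167.5] F rot [0.2 0.6 0. ] w 0.132 tq [-0.01 -0.02 -0.04]
```

View pics/w11c.png

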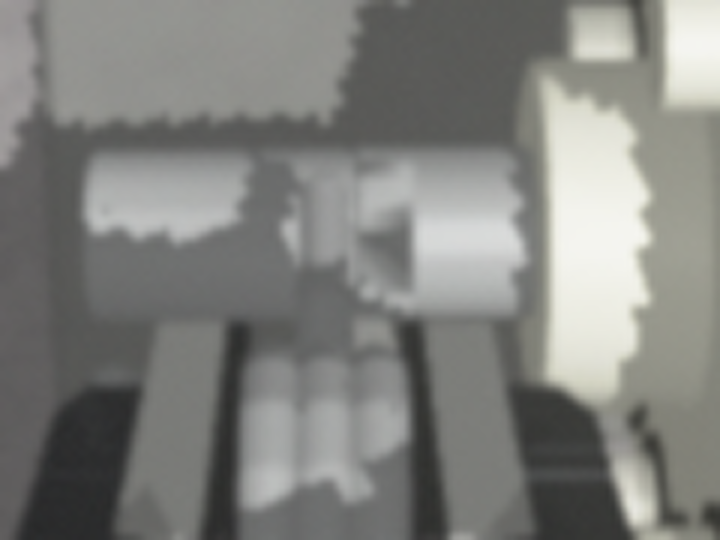

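```bash
python3 - <<'E'
from h import *
s,c=load('w11');H=c['hand_eye']
def toolpt(uv,ztool):
    p=cv2.undistortPoints(np.array([[uv]],float),c['K'],np.array([c['k1'],0,0,0.]))[0,0]
    d=H[:3,:3]@np.array([*p,1]);o=H[:3,3];return (o+d*(ztool-o[2])/d[2])*1e3
f=lambda x,y:(200+x/6-.4,170+y/6-.4)
zt=s['tool_pos'][2]
for n,p,z in [('hole',f(385,240),zt-.0995),('L',f(357,240),zt-.0995),('R',f(412,240),zt-.0995),('leg bent tip',f(328,185),.047),('L',f(303,200),.047),('R',f(355,200),.047),('axis',f(385,150),zt-.09),('axis',f(385,318),zt-.09)]:
    print(n,toolpt(p,z).round(2))
E
```

```text
hole [ 7.16  8.89 68.04]
L [ 4.05  8.89 68.04]
R [10.16  8.9  68.04]
leg bent tip [ 0.77 -4.45 47.  ]
L [-1.72 -2.88 47.  ]
R [ 3.45 -2.88 47.  ]
axis [ 7.38  1.36 77.54]
axis [ 7.55 22.02 77.54]
```

```bash
python3 - <<'E'
from h import *
crop('w11',215,215,295,300,7,'w11d')
E
```

```text
(no output)
```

View pics/w11d.png

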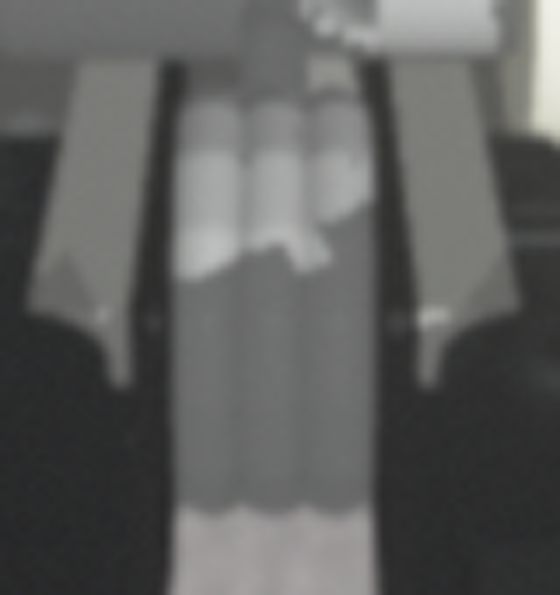

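```bash
python3 - <<'E'
from h import *
s,c=load('w11');H=c['hand_eye'];o=H[:3,3]
def d(uv):
    p=cv2.undistortPoints(np.array([[uv]],float),c['K'],np.array([c['k1'],0,0,0.]))[0,0]
    v=H[:3,:3]@np.array([*p,1]);return v/np.linalg.norm(v)
f=lambda x,y:(215+x/7-.4,215+y/7-.4)
a=d(f(272,97));b=d(f(272,512));m=a+b
ang=np.arccos(a@b)/2;r=.013;D=r/np.sin(ang);print('coil centre tool',(o+m/np.linalg.norm(m)*D)*1e3,np.degrees(ang))
print(((o+m/m[2]*(-.015-o[2]))*1e3))
# axis of spindle
g=lambda x,y:(200+x/6-.4,170+y/6-.4)
a=d(g(385,149));b=d(g(385,319));m=a+b;a_=np.arccos(a@b)/2;D=.010/np.sin(a_);print('axis tool',(o+m/np.linalg.norm(m)*D)*1e3,'expected z',s['tool_pos'][2]-.09, (o+m/m[2]*(s['tool_pos'][2]-.09-o[2]))*1e3)
E
```

```text
coil centre tool [ 0.28236515  4.9100218  -6.7606557 ] 4.853996308396294
[  0.28312292   0.56811138 -15.        ]
axis tool [ 7.58260164 12.83647143 81.20167418] expected z 0.07754369017645088 [ 7.46352632 11.53668231 77.54369018]
```

Call:
{"op": "carry_out", "data": {"deltas": [{"delta_pos": [0.0063,0,0],"dr": [0,0,0]},{"delta_pos": [0,0,0.003],"dr": [0,0,0]},{"delta_pos": [0,0,0],"dr": [0,0,0]},{"delta_pos": [0,0,0],"dr": [0,0,0]},{"delta_pos": [0,0,0],"dr": [0,0,0]}]}}

```text
time: 15.52
tool_pos: [0.5234, 0.1265, 0.1643]
tcp_rot: [2.534, 1.857, 0.0]
wrist_force: [0.1, -0.1, -0.7]
width: 0.133
```

```bash
python3 - <<'E'
from h import *
s=st()
W=snap('wrist','w12');crop('w12',200,170,320,260,6,'w12c')
W=snap('side','side12');crop('side12',220,200,320,290,7,'s12')
W=snap('scene','scene12');crop('scene12',290,150,380,250,6,'sc12')
E
```

```text
t 15.525 rel [-10.6 -51.6 164.3] F rot [ 0.1 -0.1 -0.7] w 0.133 tq [-0.   -0.03 -0.03]
```

View pics/w12c.png

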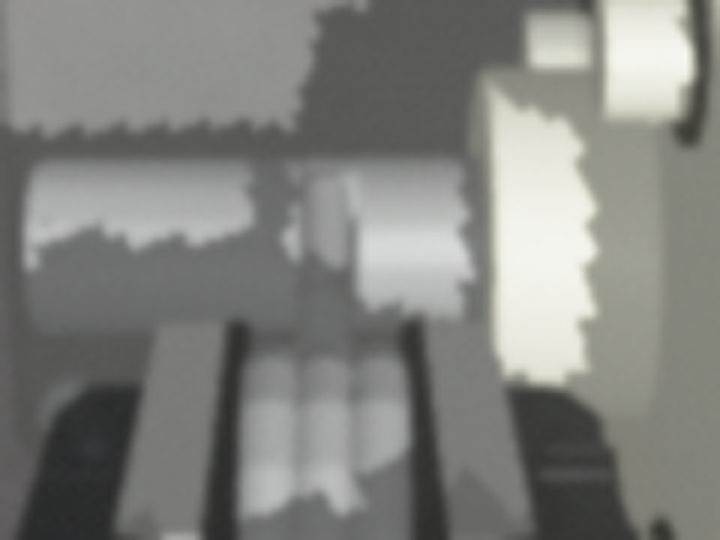

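View pics/s12.png

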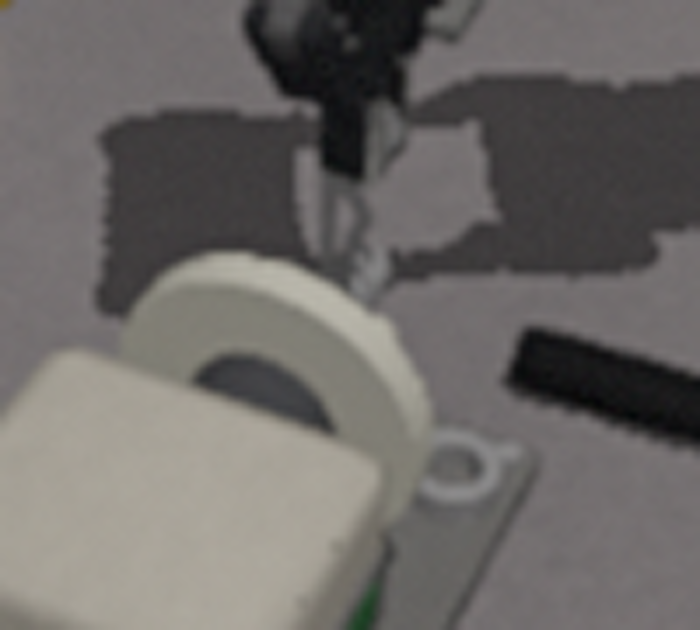

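View pics/sc12.png

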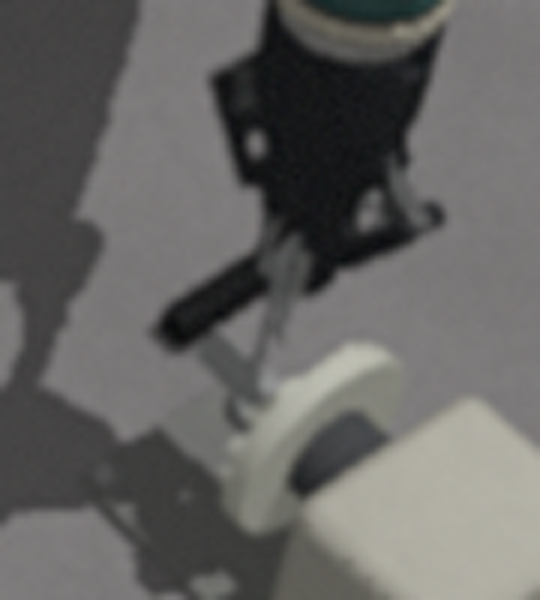

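Call:
{"op": "carry_out", "data": {"deltas": [{"delta_pos": [0,0,0.001],"dr": [0,0,0]},{"delta_pos": [0,0,0.001],"dr": [0,0,0]},{"delta_pos": [0,0,0.001],"dr": [0,0,0]},{"delta_pos": [0,0,0.001],"dr": [0,0,0]},{"delta_pos": [0,0,0.001],"dr": [0,0,0]}]}}

```text
time: 16.3
tool_pos: [0.5233, 0.1266, 0.1592]
tcp_rot: [-2.534, -1.857, 0.0]
wrist_force: [-0.2, 0.7, -0.3]
width: 0.131
```

Call:
{"op": "carry_out", "data": {"deltas": [{"delta_pos": [0,0,0.001],"dr": [0,0,0]},{"delta_pos": [0,0,0.001],"dr": [0,0,0]}]}}

```text
time: 16.55
tool_pos: [0.5234, 0.1266, 0.1572]
tcp_rot: [2.534, 1.857, 0.0]
wrist_force: [0.1, 0.1, -1.5]
width: 0.131
```

Call:
{"op": "carry_out", "data": {"deltas": [{"delta_pos": [0,0,0.001],"dr": [0,0,0]},{"delta_pos": [0,0,0.001],"dr": [0,0,0]}]}}

```text
time: 16.8
tool_pos: [0.5234, 0.1266, 0.1552]
tcp_rot: [2.534, 1.857, 0.0]
wrist_force: [0.7, -0.1, -0.1]
width: 0.131
```

Call:
{"op": "carry_out", "data": {"deltas": [{"delta_pos": [0,0,0.001],"dr": [0,0,0]},{"delta_pos": [0,0,0.001],"dr": [0,0,0]}]}}

```text
time: 17.05
tool_pos: [0.5234, 0.1266, 0.1533]
tcp_rot: [-2.534, -1.857, -0.0]
wrist_force: [-0.3, 0.5, -0.6]
width: 0.133
```

Call:
{"op": "carry_out", "data": {"deltas": [{"delta_pos": [0,0,0.001],"dr": [0,0,0]},{"delta_pos": [0,0,0.001],"dr": [0,0,0]}]}}

```text
time: 17.3
tool_pos: [0.5234, 0.1266, 0.1513]
tcp_rot: [2.534, 1.857, 0.0]
wrist_force: [0.0, 1.5, -0.4]
width: 0.129
```

```bash
python3 - <<'E'
from h import *
s=st()
W=snap('wrist','w13');crop('w13',200,170,320,260,6,'w13c')
E
```

```text
t 17.3 rel [-10.6 -51.5 151.3] F rot [-0.4  1.4 -0.4] w 0.129 tq [ 0.06 -0.08 -0.04]
```

View pics/w13c.png

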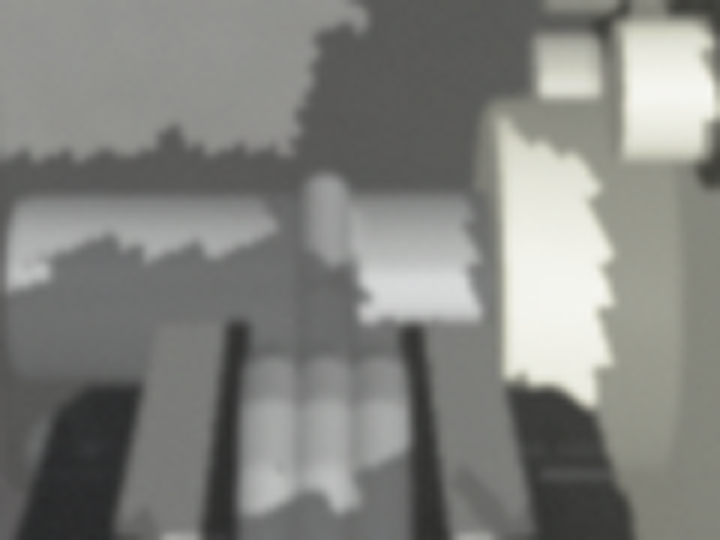

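Call:
{"op": "carry_out", "data": {"deltas": [{"delta_pos": [0,0,0.001],"dr": [0,0,0]},{"delta_pos": [0,0,0.001],"dr": [0,0,0]}]}}

```text
time: 17.6
tool_pos: [0.5234, 0.1266, 0.1493]
tcp_rot: [-2.534, -1.857, -0.0]
wrist_force: [0.6, 0.6, -0.1]
width: 0.134
```

Call:
{"op": "carry_out", "data": {"deltas": [{"delta_pos": [0,0,0.001],"dr": [0,0,0]},{"delta_pos": [0,0,0.001],"dr": [0,0,0]}]}}

```text
time: 17.85
tool_pos: [0.5234, 0.1266, 0.1473]
tcp_rot: [-2.534, -1.857, -0.0]
wrist_force: [-0.0, 1.4, -0.4]
width: 0.134
```

Call:
{"op": "carry_out", "data": {"deltas": [{"delta_pos": [0,0,0.001],"dr": [0,0,0]},{"delta_pos": [0,0,0.001],"dr": [0,0,0]}]}}

```text
time: 18.1
tool_pos: [0.5234, 0.1266, 0.1452]
tcp_rot: [-2.534, -1.856, -0.0]
wrist_force: [0.3, 0.8, -0.2]
width: 0.133
```

```bash
python3 - <<'E'
from h import *
W=snap('wrist','w14');crop('w14',200,170,320,260,6,'w14c')
W=snap('scene','scene14');crop('scene14',300,170,380,240,8,'sc14')
E
```

```text
(no output)
```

View pics/w14c.png

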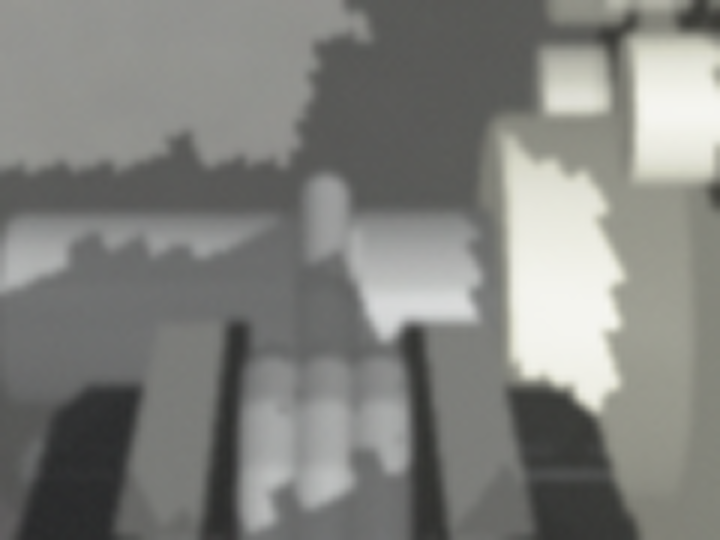

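View pics/sc14.png

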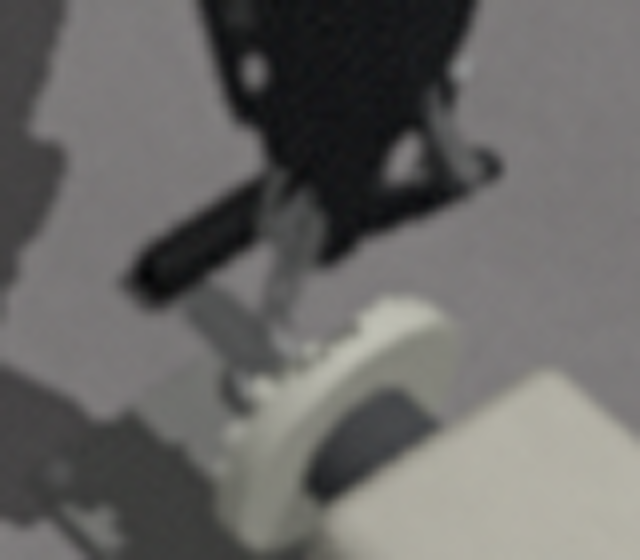

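Call:
{"op": "carry_out", "data": {"deltas": [{"delta_pos": [0,0,0.0015],"dr": [0,0,0]},{"delta_pos": [0,0,0.0015],"dr": [0,0,0]}]}}

```text
time: 18.45
tool_pos: [0.5234, 0.1266, 0.1422]
tcp_rot: [-2.534, -1.856, -0.0]
wrist_force: [-0.2, 1.2, -0.2]
width: 0.129
```

Call:
{"op": "carry_out", "data": {"deltas": [{"delta_pos": [0,0,0.0015],"dr": [0,0,0]},{"delta_pos": [0,0,0.0015],"dr": [0,0,0]}]}}

```text
time: 18.7
tool_pos: [0.5234, 0.1266, 0.1392]
tcp_rot: [-2.534, -1.857, -0.0]
wrist_force: [-1.0, 1.5, 0.8]
width: 0.135
```

Call:
{"op": "carry_out", "data": {"deltas": [{"delta_pos": [0,0,0.0015],"dr": [0,0,0]},{"delta_pos": [0,0,0.0015],"dr": [0,0,0]}]}}

```text
time: 18.95
tool_pos: [0.5233, 0.1266, 0.1363]
tcp_rot: [-2.534, -1.856, 0.0]
wrist_force: [-0.4, 1.5, 1.4]
width: 0.137
```

```bash
python3 - <<'E'
from h import *
st()
E
```

```text
t 18.95 rel [-10.8 -51.5 136.3] F rot [-0.8  1.3  1.4] w 0.137 tq [ 0.38  0.16 -0.01]
```

Call:
{"op": "carry_out", "data": {"deltas": [{"delta_pos": [0.0003,0,0.001],"dr": [0,0,0]},{"delta_pos": [0,0,0.001],"dr": [0,0,0]}]}}

```text
time: 19.2
tool_pos: [0.5229, 0.1268, 0.1343]
tcp_rot: [-2.534, -1.856, 0.002]
wrist_force: [-3.0, 1.7, 2.7]
width: 0.134
```

Call:
{"op": "carry_out", "data": {"deltas": [{"delta_pos": [0,0,0.001],"dr": [0,0,0]},{"delta_pos": [0,0,0.001],"dr": [0,0,0]}]}}

```text
time: 19.45
tool_pos: [0.5229, 0.1269, 0.1323]
tcp_rot: [-2.534, -1.856, 0.001]
wrist_force: [-3.8, 0.6, 5.9]
width: 0.131
```

Call:
{"op": "carry_out", "data": {"deltas": [{"delta_pos": [0,0,0.001],"dr": [0,0,0]},{"delta_pos": [0,0,0.001],"dr": [0,0,0]}]}}

```text
time: 19.7
tool_pos: [0.5229, 0.127, 0.1307]
tcp_rot: [-2.534, -1.856, 0.001]
wrist_force: [-6.0, 2.0, 7.3]
width: 0.131
```

Call:
{"op": "carry_out", "data": {"deltas": [{"delta_pos": [0,0,0.001],"dr": [0,0,0]},{"delta_pos": [0,0,0.001],"dr": [0,0,0]}]}}

```text
time: 19.95
tool_pos: [0.5224, 0.1269, 0.1277]
tcp_rot: [-2.533, -1.856, 0.002]
wrist_force: [-3.9, 2.2, 1.8]
width: 0.131
```

```bash
python3 - <<'E'
from h import *
st()
W=snap('wrist','w15');crop('w15',200,170,320,260,6,'w15c')
E
```

```text
t 19.95 rel [-11.6 -51.5 127.7] F rot [-4.4  0.9  1.8] w 0.131 tq [0.45 0.91 0.03]
```

View pics/w15c.png

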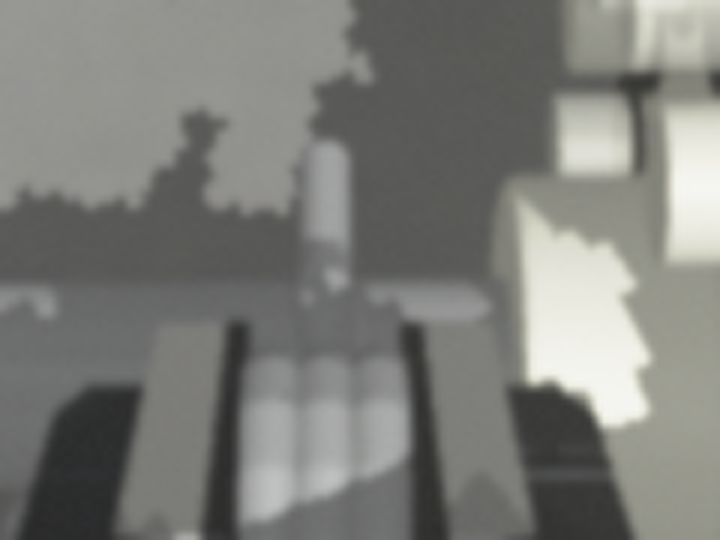

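Fz peaked at about 7 N and then fell, so the bent leg is riding over the spindle. In the view its tip has been pushed outward, to crop (325,145). I'll keep pushing to the stop.

Call:
{"op": "carry_out", "data": {"deltas": [{"delta_pos": [0,0,0.0015],"dr": [0,0,0]},{"delta_pos": [0,0,0.0015],"dr": [0,0,0]}]}}

```text
time: 20.25
tool_pos: [0.5226, 0.1269, 0.1248]
tcp_rot: [-2.533, -1.856, 0.002]
wrist_force: [-4.7, 2.3, 1.4]
width: 0.13
```

Call:
{"op": "carry_out", "data": {"deltas": [{"delta_pos": [0,0,0.0015],"dr": [0,0,0]},{"delta_pos": [0,0,0.0015],"dr": [0,0,0]}]}}

```text
time: 20.5
tool_pos: [0.5226, 0.1269, 0.1215]
tcp_rot: [-2.534, -1.856, 0.002]
wrist_force: [-4.8, 2.7, 1.2]
width: 0.133
```

Call:
{"op": "carry_out", "data": {"deltas": [{"delta_pos": [0,0,0.0015],"dr": [0,0,0]},{"delta_pos": [0,0,0.0015],"dr": [0,0,0]}]}}

```text
time: 20.75
tool_pos: [0.5231, 0.1267, 0.1187]
tcp_rot: [-2.534, -1.857, 0.001]
wrist_force: [-2.3, 2.1, 0.0]
width: 0.135
```

Call:
{"op": "carry_out", "data": {"deltas": [{"delta_pos": [0,0,0.001],"dr": [0,0,0]},{"delta_pos": [0,0,0.001],"dr": [0,0,0]}]}}

```text
time: 21.0
tool_pos: [0.5234, 0.1267, 0.1171]
tcp_rot: [2.534, 1.857, -0.0]
wrist_force: [-3.0, 1.9, -1.4]
width: 0.134
```

```bash
python3 - <<'E'
from h import *
st()
W=snap('wrist','w16')
E
```

```text
t 21.0 rel [-10.6 -51.4 117.1] F rot [-3.4  0.9 -1.4] w 0.134 tq [ 0.28  0.72 -0.01]
```

View pics/w16.png

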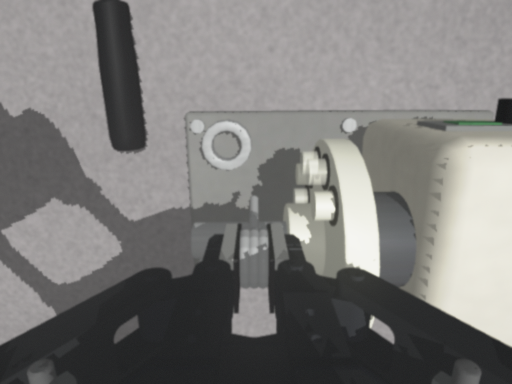

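Call:
{"op": "carry_out", "data": {"deltas": [{"delta_pos": [0,0,0.001],"dr": [0,0,0]},{"delta_pos": [0,0,0.001],"dr": [0,0,0]}]}}

```text
time: 21.3
tool_pos: [0.5236, 0.1267, 0.1153]
tcp_rot: [2.534, 1.856, 0.0]
wrist_force: [-3.0, 1.1, -0.0]
width: 0.133
```

Call:
{"op": "carry_out", "data": {"deltas": [{"delta_pos": [0,0,0.001],"dr": [0,0,0]},{"delta_pos": [0,0,0.0005],"dr": [0,0,0]}]}}

```text
time: 21.55
tool_pos: [0.5237, 0.1268, 0.1141]
tcp_rot: [2.534, 1.856, 0.001]
wrist_force: [-3.5, 1.5, 2.9]
width: 0.133
```

Call:
{"op": "carry_out", "data": {"deltas": [{"delta_pos": [0,0,0.0007],"dr": [0,0,0]},{"delta_pos": [0,0,0.0007],"dr": [0,0,0]}]}}

```text
time: 21.8
tool_pos: [0.5238, 0.1269, 0.1136]
tcp_rot: [2.534, 1.856, 0.001]
wrist_force: [-6.5, 0.6, 9.3]
width: 0.135
```

Call:
{"op": "carry_out", "data": {"deltas": [{"delta_pos": [0,0,0.0007],"dr": [0,0,0]},{"delta_pos": [0,0,0],"dr": [0,0,0]}]}}

```text
time: 22.05
tool_pos: [0.5239, 0.127, 0.1134]
tcp_rot: [2.534, 1.856, 0.001]
wrist_force: [-7.3, 0.0, 9.5]
width: 0.13
```

```bash
python3 - <<'E'
from h import *
st()
W=snap('wrist','w17');crop('w17',200,170,320,290,5,'w17c')
W=snap('side','side17');crop('side17',240,190,310,260,8,'s17')
W=snap('scene','scene17');crop('scene17',300,170,380,240,8,'sc17')
E
```

```text
t 22.05 rel [-10.3 -51.  113.4] F rot [-6.9 -2.1  9.5] w 0.13 tq [-0.01  1.38 -0.04]
```

View pics/w17c.png

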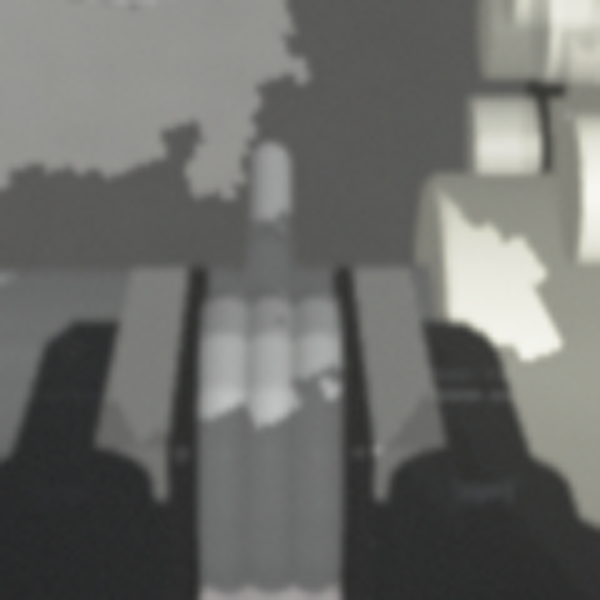

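View pics/sc17.png

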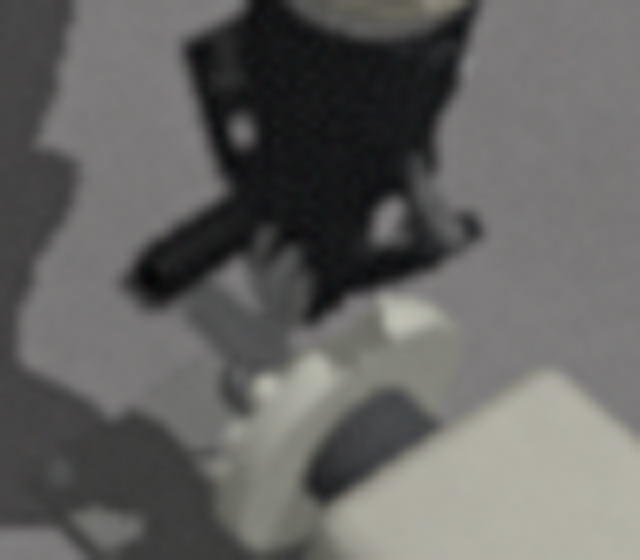

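Coil height is about 126 mm, there is a firm stop, and the bent tip is back at its relaxed image position (row ~199). I'll ease the load, open a little and rise.

Call:
{"op": "carry_out", "data": {"deltas": [{"delta_pos": [0,0,-0.0015],"dr": [0,0,0]},{"delta_pos": [0,0,0],"dr": [0,0,0]}]}}

```text
time: 22.45
tool_pos: [0.5237, 0.127, 0.1137]
tcp_rot: [2.534, 1.856, 0.001]
wrist_force: [-4.3, 1.4, 3.8]
width: 0.133
```

Call:
{"op": "carry_out", "data": {"deltas": [{"delta_pos": [0,0,0],"dr": [0,0,0]},{"delta_pos": [0,0,0],"dr": [0,0,0]},{"delta_pos": [0,0,0],"dr": [0,0,0]},{"delta_pos": [0,0,0],"dr": [0,0,0]}], "grip": 0.28}}

```text
time: 22.95
tool_pos: [0.5237, 0.1268, 0.1131]
tcp_rot: [2.534, 1.856, 0.0]
wrist_force: [0.4, 1.0, -0.5]
width: 0.282
```

```bash
python3 - <<'E'
from h import *
st()
W=snap('wrist','w18');crop('w18',180,150,330,290,5,'w18c')
E
```

```text
t 22.95 rel [-10.4 -51.2 113.1] F rot [ 0.   1.1 -0.5] w 0.282 tq [ 0.02  0.03 -0.02]
```

View pics/w18c.png

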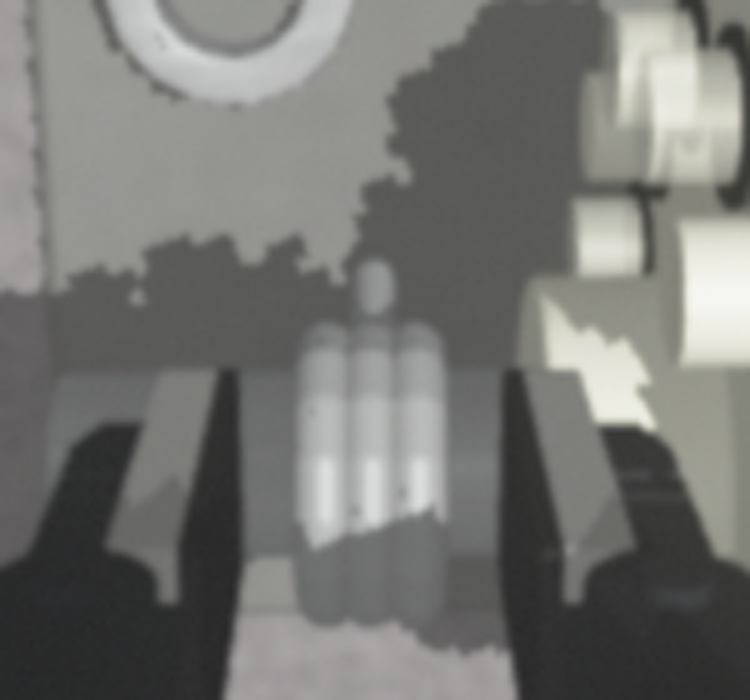

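Call:
{"op": "carry_out", "data": {"deltas": [{"delta_pos": [0,0,-0.02],"dr": [0,0,0]},{"delta_pos": [0,0,-0.04],"dr": [0,0,0]},{"delta_pos": [0,0,-0.04],"dr": [0,0,0]},{"delta_pos": [0,0.03,0],"dr": [0,0,0]},{"delta_pos": [0,0,0],"dr": [0,0,0]},{"delta_pos": [0,0,0],"dr": [0,0,0]},{"delta_pos": [0,0,0],"dr": [0,0,0]}]}}

```text
time: 23.88
tool_pos: [0.551, 0.1179, 0.2123]
tcp_rot: [-2.533, -1.856, 0.003]
wrist_force: [0.5, 0.2, -0.5]
width: 0.28
```

```bash
python3 - <<'E'
from h import *
st()
W=snap('wrist','w19');crop('w19',160,100,340,240,4,'w19c')
W=snap('side','side19');crop('side19',230,190,310,260,8,'s19')
W=snap('scene','scene19');crop('scene19',300,170,380,240,8,'sc19')
E
```

```text
t 23.875 rel [ 18.3 -51.5 212.3] F rot [ 0.4  0.3 -0.5] w 0.28 tq [-0.   -0.02  0.04]
```

View pics/w19c.png

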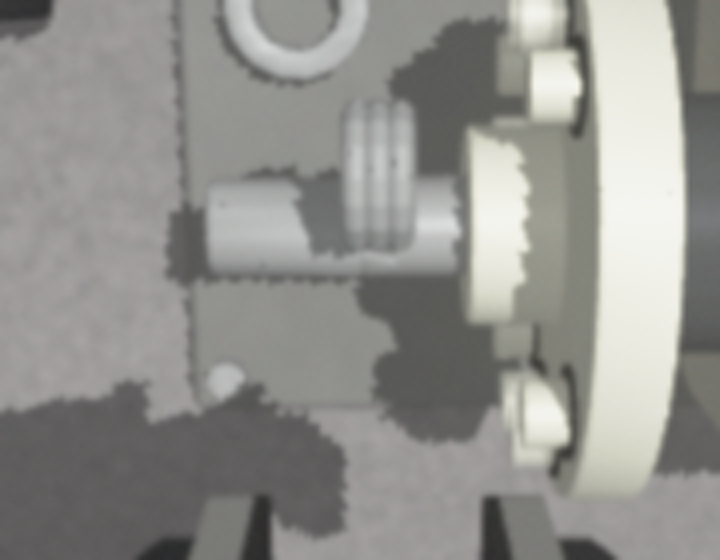

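View pics/sc19.png

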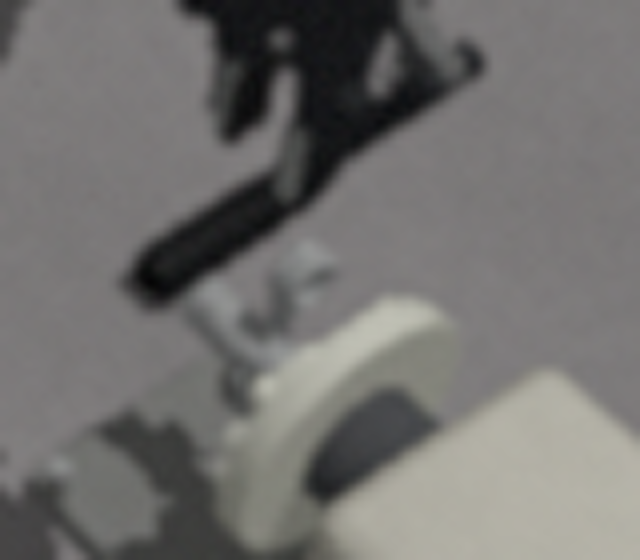

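View pics/s19.png

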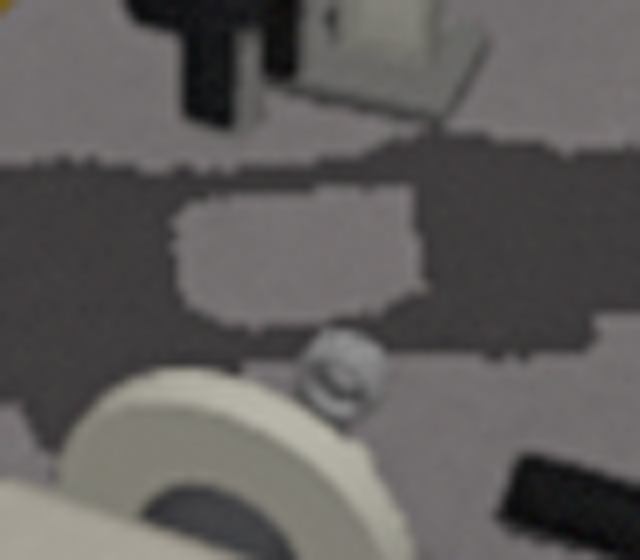

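```bash
python3 - <<'E'
from h import *
W,S,D=load('w19'),load('scene19'),load('side19')
w=(160+378/4-.4,100+174/4-.4);d=(230+345/8-.4,190+375/8-.4);sc=(300+303/8-.4,170+268/8-.4)
for obs in ([(W,w),(D,d),(S,sc)],[(W,w),(D,d)],[(W,w),(S,sc)],[(D,d),(S,sc)]):
    x,e=tri(obs);print(rel(x),np.round(e,1))
for z in (.124,.128):print(rel(onz(W,w,z)))
a=onz(W,(160+60-.4,100+182/4-.4),.09);b=onz(W,(160+60-.4,100+274/4-.4),.09);print('axis',rel((a+b)/2))
print('hub end',rel(onz(W,(160+487/4-.4,100+225/4),.11)))
E
```

```text
[-15.7 -51.6 127.2] [1.  2.9 3.5]
[-14.7 -50.9 123.8] [0.3 0.3]
[-15.  -51.8 132. ] [1.1 1.1]
[-16.2 -52.7 126.1] [3.1 3.1]
[-14.5 -50.8 124. ]
[-15.1 -50.8 128. ]
axis [  1.4 -78.5  90. ]
hub end [ -2.6 -30.6 110. ]
```

The scene view shows the clip sitting on the spindle with its coil on top, leaning a little to the bent-leg side. I'll tilt the wrist camera for an oblique look to check that the bent leg is around the spindle.

Call:
{"op": "carry_out", "data": {"deltas": [{"delta_pos": [0,-0.04,0],"dr": [0,0,0]},{"delta_pos": [0,-0.04,0],"dr": [0,0,0]},{"delta_pos": [0,0,0],"dr": [-0.18,0,0]},{"delta_pos": [0,0,0],"dr": [-0.18,0,0]},{"delta_pos": [0,0,0],"dr": [-0.18,0,0]},{"delta_pos": [0,0,0],"dr": [0,0,0]},{"delta_pos": [0,0,0],"dr": [0,0,0]}]}}

```text
time: 24.9
tool_pos: [0.4763, 0.1426, 0.2142]
tcp_rot: [2.156, 1.581, 0.438]
wrist_force: [0.5, 0.5, -0.1]
width: 0.277
```

```bash
python3 - <<'E'
from h import *
s=st();print(s['q'].round(2))
W=snap('wrist','w20')
E
```

```text
t 24.9 rel [-60.3 -50.4 214.2] F rot [ 0.4  0.7 -0.1] w 0.277 tq [0.03 0.17 0.01]
[ 0.5  -0.31  2.29 -0.52  0.84 -0.48]
```

View pics/w20.png

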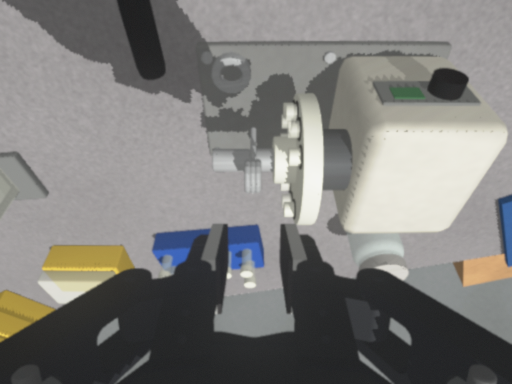

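```bash
python3 - <<'E'
from h import *
crop('w20',200,110,310,210,7,'w20c')
W=load('w20')
P=lambda x,y,z: proj(W,np.array([*(ROOT+x*EX+y*EY),z]))[0]
f=lambda p:((p-[200,110])*7).round(0)
for n,p in [('axis end',(.001,-.084,.09)),('hole',(.001,-.0505,.09)),('coil upright',(-.0095,-.0505,.126)),('tip upright',(.001,-.0505,.056)),('coil lean.15',(.001-.0159,-.0505,.124)),('tip lean',(.001+.0047,-.0505,.056))]: print(n,f(P(*p)))
E
```

```text
axis end [ 95. 348.]
hole [370. 348.]
coil upright [370. 500.]
tip upright [370. 175.]
coil lean.15 [370. 451.]
tip lean [370. 203.]
```

View pics/w20c.png

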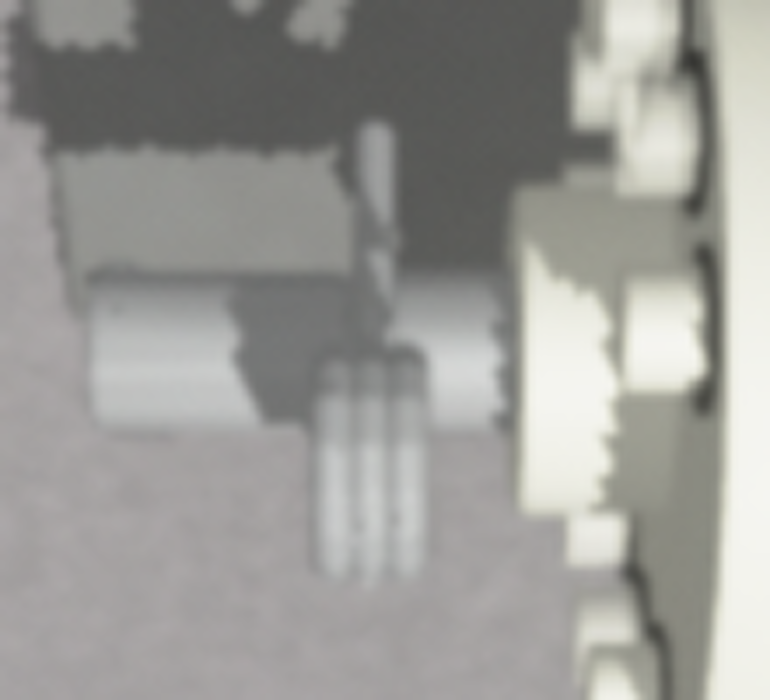

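The oblique view shows the bent leg passing in front of the spindle and ending well below it (crop row 120 to 330). The coil is on top at about (370,463), leaning roughly 0.12 rad, within the clip's stated play. The robot is clear, so I'm handing in.

```bash
python3 - <<'E'
from h import *
print(bot.finish_job())
E
```

```text
the job is handed in; nothing more can be done
None
```

The drum is pushed home, and the R-clip is through the cross-hole, snapped around the spindle and let go. I handed the job in at about 25 s of the 72 s, with the arm clear of everything.

- **Drum:** it slid under about 4 to 6 N. It then stopped dead while the force rose to about 12 N, so it is against the flange.
- **Clip insertion:** I lifted the clip straight up out of its stand. The straight leg entered the hole (seen about 50 mm out) at the first try, with almost no force.
- **Snap and stop:** the bent leg rode over the spindle at about 7 N and snapped in. The push then met a firm stop at about 10 N, with the coil's centre about 36 mm above the axis.
- **Last pictures:** the bent leg passes the spindle and hangs below it, with the coil on top. I did not see the straight leg's tip coming out under the spindle; it was hidden in every view.

**Lean:** after release the clip settled leaning towards the bent leg. I put it at about 0.12 rad from the last picture, and about 0.15 rad from an earlier triangulation in which the views disagreed by up to about 3 mm. That is within the stated play but near its limit.

**Bystanders:** I touched nothing else on purpose, and saw nothing displaced in the pictures I viewed. I did not measure their positions before and after.

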